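# Load the vegetable cutter, scrape the board and start the machine

## Robot

A 7-joint arm with a two-finger parallel gripper is mounted at the origin on the work surface. World frame = base frame: x ahead of the robot, y to its left, z up, the work surface at z = 0. Lengths are in m, angles in rad, forces in N, time in s.
With the tool pointing down it reaches from about 0.4 to 0.85 m from the base axis. Payload 4.4 kg.
Tool frame: the origin (TCP) lies at the centre of the arm's flange, where the gripper is bolted on; the fingertips stand 199 mm ahead of it and the grasp point (between the pads) lies 180 mm ahead of it; y points along the fingers, z is the direction in which the jaws open and shut, and the axes are right-handed (so a half turn about y gives the same grasp; the last joint's range is limited). The gripper opens to 94 mm and grips with 3 to 60 N. Pads are 16 mm wide; open, the fingers measure 119 mm over their backs; the gripper's body (75 mm by 177 mm) begins 78 mm behind the grasp point.
Start: joints at [-1.208, 0.628, 0.038, 1.517, -0.027, 0.996, -0.02], TCP at [0.27, 0.591, 0.405] pointing down, gripper open.
Joint ranges: [-3.06, 3.06], [-0.37, 2.12], [-1.25, 1.32], [0.18, 2.47], [-1.1, 4.24], [0.23, 1.98], [-2.94, 2.94]. Speed limits (rad/s): [2.57, 2.57, 3.14, 3.14, 3.14, 3.14, 3.14].

## Interface

Orientations are given as [roll, pitch, yaw] about the fixed x, y, z axes, in that order (R = Rz(yaw) Ry(pitch) Rx(roll)).
In Python, from station import status, snapshot, calibration, workorder gives the robot as it stands. The module is installed in compiled form; this text tells all that it offers.
- The arm moves only by the tool servo_tool, never from a script. Its argument "plan" is a list of rows, each a list of 3 entries, a list of its own where there are three numbers: the closure, from 0 (fully open) to 1 (shut), then the shift along the world's x, y, z in m, then the turn about the world's z in rad. A call has 1 to 5 rows; each row shifts and turns the commanded pose from where the row before left it; what a row does not reach is not made up. A row lasts 1/8 s, in which the tool goes at most 62.5 mm and 10.7 degrees, less where a joint would pass 70% of its speed; a pose out of reach is approached as far as the arm can. A call is refused whole if a number of a shift passes 0.0625 or a number of a turn 0.188, either way. A call with a gripper value outside its range is refused whole. The fingers move at their own pace and stop on an object; "newtons" is the grip in N (left out, the last holds). Time passes only in rows, so rows that do not move let the fingers close. It gives the time, the measured TCP pose, the force and the opening at its end, in the units of the state.
- status.state(): the state, without advancing time (a new reading comes with each control period).
- snapshot(name): name is "scene" or "top" or "wrist"; returns the picture (480x640x3 uint8, red, green, blue); there is no depth.
- calibration(name): a dict with "K" (3x3 intrinsics, pixels), "world_to_cam" (4x4, takes a point from world to camera coordinates); the wrist camera has in their place "mount" (4x4, takes a point from camera to tool coordinates, whose origin is the TCP and whose axes are the tool frame's). Camera axes: x right, y up, looking along -z (the intrinsics and any distortion apply to the point x, -y, -z); pixel columns grow to the right and rows downward; lengths in m; the calibration is good to about 2 mm. A picture is of the moment at which its call begins: read the wrist's pose just before it. calibration takes no time and is no camera call.
- workorder.finish_job(): hands the job in, once; it reports no verdict.
The state is a dict: "t": time; "qpos": joint angles; "joint_velocities": joint speeds; "joint_torque": joint torques, N m; "tool_pos": TCP position; "tool_rot": TCP orientation; "contact_force": force on the tool from outside, world axes, zero at the start; "moment": the same for the moment, N m; "width": opening from 0.0 (shut) to 1.0 (fully open).
Only numpy, scipy, OpenCV 4.12 (cv2) and the standard library are available. Lean on these libraries where they do the work, as an engineer would, in place of code of your own. Each camera call takes 0.05 s, during which the arm holds its last target. There are 200 camera calls.

## Task

Put every potato from the cutting board into the cutter's hopper, scrape all the offcuts off the board's open edge into the catch pan with the scraper block (do not pick them up or push them with your fingers), and stand the scraper back upright on its mat the way it stood. Only when all that is done, slide the lock tab on the cutter fully aside to uncover the start button, press the button fully down and let it come up again, then slide the tab fully back over the button so that it is locked again. Do not disturb the jar, bowl and bottle standing around.

Things in the scene. Friction and masses are not known exactly. Their poses are not given: they have to be found in the camera images.
- station: Fixed prep station, left or right, yaw to 0.12. Origin: table level under the centre of the white board (x +-130, y +-125 mm, top z 50). A lip 10 mm wide and 10 high lines its far (+x) and both y edges (free surface x -130 to 120, y +-115). The near (-x) edge is open; just below it is the steel catch pan: inside x -275 to -130, y +-120, floor z 6, rim z 62 mm.
- cutter: Fixed counter-top vegetable cutter on the other side, 360 (x) x 220 (y) mm, yaw to 0.12. Origin: table level under its centre. Near part (x -180 to -30 mm): flat control deck, top z 100. Far part: square open hopper, inside x -22 to 172, y +-102, floor z 50, rim z 115. The lock tab rides on a rail 14 mm wide, 22 high on the deck, along y at x -62, y +-80.
- hopper (a point): Centre of the hopper's inner floor, at (75, 0, 50) mm in the cutter's frame; axes as the cutter's. The hopper reaches 97 mm from here along x and 102 mm along y, its rim is 65 mm higher.
- tab (a joint): Travel of the lock tab in m: about 0 (up to 0.006) = over the button, 0.065 = fully aside. It slides along the cutter's -y, resisted by about 2 N of friction, and stays where it is left.
- tab_grip (a point): Centre of the top of the tab's upright lug; axes as the cutter's. The lug is 40 (x) x 14 (y) mm and stands 30 mm above the tab's plate (70 x 54 x 6 mm), whose top is 30 mm below this point. With joint tab at 0 this point is at (-100, 35, 159.5) mm in the cutter's frame. Pinch the lug from above across y, or push it.
- button (a joint): Travel of the start button in m: 0 = up, 0.006 = fully down. Vertical, springs back; fully down takes about 5 N.
- button_top (a point): Centre of the top of the round black start button, 36 mm across, at (-105, 35, 118) mm in the cutter's frame when up; the tab's plate hides it (6 mm above it) until the tab is slid aside.
- mat: Flat black rubber mat, fixed, 170 x 60 x 4 mm, between station and cutter. Origin: centre of its underside; x along its length. The scraper stands on it at the start.
- scraper: Loose scraper, 0.2 to 0.33 kg: white block 150 (x) x 32 (y) x 34 mm high with a wooden grip 70 (x) x 22 (y) mm on its top centre, 80 mm high in all. Origin: centre of its underside; z up when it stands, x along its length. Take the grip from above across y.
- potato0: Peeled, trimmed potato, 68 (x) x 42 (y) x 38 mm (z) with flat sides and rounded ends, 0.08 to 0.15 kg, flat on the far half of the board, its length about along the station's x. Origin: centre of its underside. May be absent (two or three are there).
- potato1: Peeled, trimmed potato, 68 (x) x 42 (y) x 38 mm (z) with flat sides and rounded ends, 0.08 to 0.15 kg, flat on the far half of the board, its length about along the station's x. Origin: centre of its underside. May be absent (two or three are there).
- potato2: Peeled, trimmed potato, 68 (x) x 42 (y) x 38 mm (z) with flat sides and rounded ends, 0.08 to 0.15 kg, flat on the far half of the board, its length about along the station's x. Origin: centre of its underside. May be absent (two or three are there).
- chip0: Potato offcut with skin, a loose slip 60 (x) x 18 (y) x 12 mm, 16 g, flat on the near half of the board. Origin: centre of its underside. May be absent (three to five are there).
- chip1: Potato offcut with skin, a loose slip 60 (x) x 18 (y) x 12 mm, 16 g, flat on the near half of the board. Origin: centre of its underside. May be absent (three to five are there).
- chip2: Potato offcut with skin, a loose slip 60 (x) x 18 (y) x 12 mm, 16 g, flat on the near half of the board. Origin: centre of its underside. May be absent (three to five are there).
- chip3: Potato offcut with skin, a loose slip 60 (x) x 18 (y) x 12 mm, 16 g, flat on the near half of the board. Origin: centre of its underside. May be absent (three to five are there).
- chip4: Potato offcut with skin, a loose slip 60 (x) x 18 (y) x 12 mm, 16 g, flat on the near half of the board. Origin: centre of its underside. May be absent (three to five are there).
- jar: Bystander: glass jar with steel lid, 70 mm across, 110 mm high, beyond the mat. Origin: centre of underside.
- bowl: Bystander: steel bowl, 140 mm across, 60 mm high, far left. Origin: centre of underside.
- bottle: Bystander: white bottle, 64 mm across, 190 mm high, far right. Origin: centre of underside.
Not all that is in view belongs to the job. Of the things that look like the mat, take the one that is farthest to the robot's left at the start. What is shaped like the potato2 but turquoise is not meant.

How it is judged:
By the outcome, as a careful person would: the job done as asked, in the order asked, and still so for the second after the job is handed in, with the robot touching nothing.
Of potato0, potato1, potato2 only 2 to 3 are there at a start; the rules pass over those that are not, and their reading is None.
Of chip0, chip1, chip2, chip3, chip4 only 3 to 5 are there at a start; the rules pass over those that are not, and their reading is None.
At some moment in a run one of potato0, potato1, potato2, chip0, chip1, chip2, chip3, chip4 may be knocked a few centimetres aside while the robot is not near it.
It also fails if it takes over 200 s, if anything falls off the work surface, if the arm or the gripper's body presses on something with over 40 N, if the wrist force passes 120 N, or if a joint passes its speed limit or range.

## Working session

There is one attempt and no reset: what is moved stays moved. The work goes in short steps, Python scripts to look and compute and a tool call to move; the robot and the scene stay as the last step left them, time stands still between calls to the robot, and variables do not carry over. Pictures are saved under pics/ and viewed, about 12 in all and at most 16, crops included, and the job is handed in when it is done.

Besides the shell and the picture viewer there is one more tool, called after ">>>" as name([rows], argument=value, ...), one row to a line, values as JSON. servo_tool: Moves the arm, as the interface text tells. Its arguments: {"type":"object","properties":{"plan":{"type":"array","items":{"type":"array"}},"newtons":{"type":"number"}},"required":["plan"]}

```bash
mkdir -p pics; ls; python3 - <<'E'
from station import status, snapshot, calibration
import cv2, numpy as np
np.set_printoptions(precision=4,suppress=True)
s=status.state()
for k,v in s.items(): print(k,np.round(v,4))
for n in ("scene","top","wrist"):
    im=snapshot(n); cv2.imwrite(f"pics/{n}0.png",im[:,:,::-1]); print(n,calibration(n))
E
```

```text
pics
t 0.0
qpos [-1.2078  0.6293  0.0384  1.5183 -0.027   0.9963 -0.02  ]
joint_velocities [-0.0004  0.0007 -0.0011  0.0011  0.002  -0.     -0.0017]
joint_torque [  0.0015 -54.9723   1.1434 -18.6638  -0.0525   0.0233   0.0002]
tool_pos [0.2701 0.5909 0.4038]
tool_rot [-1.5726 -0.     -0.4288]
contact_force [ 0.2782  0.7513 -0.1073]
moment [ 0.006  -0.0301 -0.0213]
width 0.9973
scene {'K': array([[509.6156,   0.    , 319.277 ],
       [  0.    , 509.6156, 237.0484],
       [  0.    ,   0.    ,   1.    ]]), 'world_to_cam': array([[ 0.8508,  0.5254, -0.0008, -0.5227],
       [-0.4111,  0.6667,  0.6217,  0.1417],
       [ 0.3271, -0.5286,  0.7833, -1.7563],
       [ 0.    ,  0.    ,  0.    ,  1.    ]])}
top {'K': array([[450.0802,   0.    , 319.0945],
       [  0.    , 450.0802, 237.0337],
       [  0.    ,   0.    ,   1.    ]]), 'world_to_cam': array([[-0.0203, -0.9998, -0.0057,  0.0236],
       [ 0.9979, -0.0206,  0.0619, -0.6137],
       [-0.062 , -0.0044,  0.9981, -1.1799],
       [ 0.    ,  0.    ,  0.    ,  1.    ]])}
wrist {'K': array([[371.8431,   0.    , 316.9804],
       [  0.    , 371.8431, 242.4722],
       [  0.    ,   0.    ,   1.    ]]), 'mount': array([[-0.0014, -0.964 , -0.2658, -0.0772],
       [ 0.0012,  0.2658, -0.964 ,  0.02  ],
       [ 1.    , -0.0017,  0.0008, -0.0002],
       [ 0.    ,  0.    ,  0.    ,  1.    ]])}
```

View pics/top0.png

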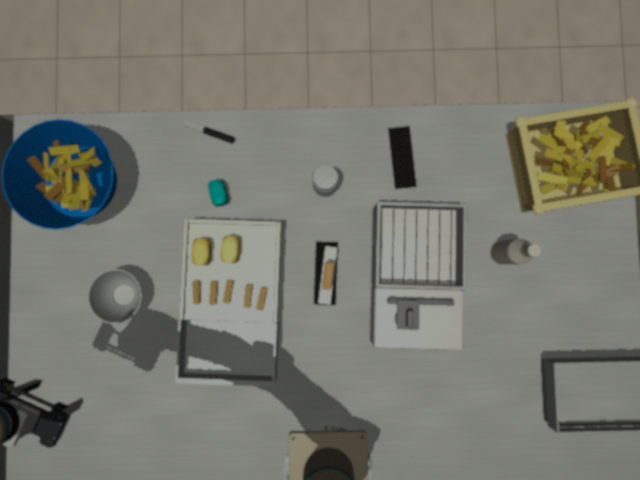

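View pics/scene0.png

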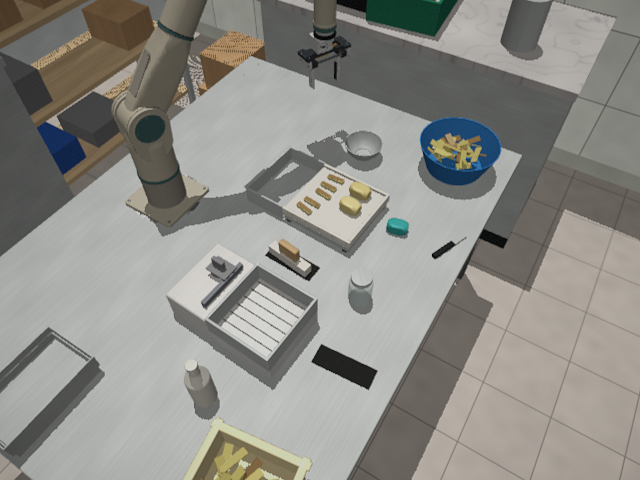

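Top view: two potatoes at (202,251) and (231,248), and five offcuts along y≈292. The scraper is on the mat at (326,273), the tab lug at (407,316), and the jar at (326,180). There is a turquoise decoy at (219,192).

There are two black mats, (326,273) and (402,157). The first is farther to the robot's left and carries the scraper, so it's the one meant.

Next I'll measure from both views.

```bash
cat > h.py <<'E'
from station import status, snapshot, calibration
import cv2, numpy as np
from scipy.spatial.transform import Rotation as R
np.set_printoptions(precision=4,suppress=True)
def cam(n):
    c=calibration(n); K=np.array(c["K"])
    if n!="wrist": return K,np.linalg.inv(np.array(c["world_to_cam"]))
    s=status.state(); T=np.eye(4); T[:3,:3]=R.from_euler("xyz",s["tool_rot"]).as_matrix(); T[:3,3]=s["tool_pos"]
    return K,T@np.array(c["mount"])
def ray(C,px):
    K,T=C; px=np.atleast_2d(px)
    d=np.c_[(px[:,0]-K[0,2])/K[0,0],-(px[:,1]-K[1,2])/K[1,1],-np.ones(len(px))]@T[:3,:3].T
    return T[:3,3],d
def plane(C,px,z):
    o,d=ray(C,px); return o+d*((z-o[2])/d[:,2])[:,None]
def tri(C1,p1,C2,p2):
    A=np.zeros((3,3));b=np.zeros(3); L=[]
    for C,p in((C1,p1),(C2,p2)):
        o,d=ray(C,p); d=d[0]/np.linalg.norm(d[0]); P=np.eye(3)-np.outer(d,d); A+=P;b+=P@o; L.append((P,o))
    x=np.linalg.solve(A,b); return x,[np.linalg.norm(P@(x-o)) for P,o in L]
def proj(C,X):
    K,T=C; X=np.atleast_2d(X); c=(X-T[:3,3])@T[:3,:3]
    return np.c_[K[0,2]+K[0,0]*c[:,0]/-c[:,2],K[1,2]-K[1,1]*c[:,1]/-c[:,2]]
def hsv(im): return cv2.cvtColor(im,cv2.COLOR_RGB2HSV)
def blobs(m,amin,amax=1e9):
    n,l,st,ce=cv2.connectedComponentsWithStats(m.astype(np.uint8))
    return [(int(st[i,4]),ce[i],cv2.minAreaRect(np.argwhere(l==i)[:,::-1].astype(np.float32))) for i in range(1,n) if amin<st[i,4]<amax]
YEL=((18,90,90),(35,255,255)); BRN=((5,90,60),(17,255,255)); 
def look(n,name=None):
    C=cam(n); im=snapshot(n)
    if name: cv2.imwrite(f"pics/{name}.png",im[:,:,::-1])
    return C,im
E
python3 - <<'E'
from h import *
for n,roi in(("top",(170,215,345,390)),("scene",(230,140,400,300))):
    im=cv2.imread(f"pics/{n}0.png")[:,:,::-1]; C=cam(n); H=hsv(np.ascontiguousarray(im))
    x0,y0,x1,y1=roi
    for nm,(lo,hi) in (("yel",YEL),("brn",BRN)):
        m=cv2.inRange(H,lo,hi); k=np.zeros_like(m);k[y0:y1,x0:x1]=m[y0:y1,x0:x1]
        for a,c,r in blobs(k,15): print(n,nm,a,c,r[1],round(r[2]),plane(C,c,.085 if nm=='yel' else .06)[0])
im=cv2.imread("pics/top0.png")
a=cv2.resize(im[205:395,165:355],None,fx=3,fy=3,interpolation=cv2.INTER_CUBIC)
cv2.imwrite("pics/c1.png",a)
a=cv2.resize(im[190:360,360:475],None,fx=3.4,fy=3.4,interpolation=cv2.INTER_CUBIC)
cv2.imwrite("pics/c2.png",a)
E
```

```text
top yel 403 [229.67   248.6551] (25.0, 17.0) 90 [0.5853 0.2362 0.085 ]
top yel 409 [200.2983 251.2005] (26.0, 16.0) 90 [0.5804 0.3103 0.085 ]
top yel 202 [328.0149 274.7772] (8.062257766723633, 26.41939926147461) 7 [ 0.5148 -0.0097  0.085 ]
top yel 134 [196.3582 291.291 ] (21.0, 6.0) 90 [0.4803 0.3205 0.085 ]
top yel 118 [227.8305 291.1102] (5.528656005859375, 21.561758041381836) 11 [0.4791 0.2417 0.085 ]
top yel 128 [213.1406 292.3984] (5.8289337158203125, 21.321626663208008) 4 [0.4767 0.2785 0.085 ]
top yel 113 [247.7345 295.1327] (5.190281867980957, 21.42371940612793) 6 [0.4682 0.192  0.085 ]
top yel 113 [261.3274 298.2566] (5.314796447753906, 21.259185791015625) 13 [0.4597 0.1581 0.085 ]
scene yel 64 [335.4844 178.75  ] (15.756773948669434, 4.201806545257568) 23 [0.4916 0.3011 0.085 ]
scene yel 66 [328.0152 186.2879] (15.652474403381348, 4.0249223709106445) 27 [0.4884 0.2584 0.085 ]
scene yel 255 [359.8196 190.7569] (21.466251373291016, 14.758047103881836) 27 [0.5866 0.2954 0.085 ]
scene yel 67 [323.1791 193.806 ] (15.531603813171387, 4.437601566314697) 34 [0.4925 0.2214 0.085 ]
scene yel 71 [311.6479 202.0563] (15.949368476867676, 4.458962917327881) 31 [0.4799 0.1714 0.085 ]
scene yel 129 [349.1085 208.9845] (21.17957305908203, 10.639974594116211) 18 [0.5961 0.2084 0.085 ]
scene yel 64 [303.625  207.8438] (15.254256248474121, 4.714951515197754) 34 [0.4715 0.1373 0.085 ]
scene yel 91 [288.1538 246.2198] (19.969207763671875, 5.547001838684082) 34 [ 0.515 -0.015  0.085]
scene brn 141 [289.0567 252.3688] (24.179508209228516, 11.043525695800781) 36 [ 0.5186 -0.0176  0.06  ]
```

View pics/c1.png

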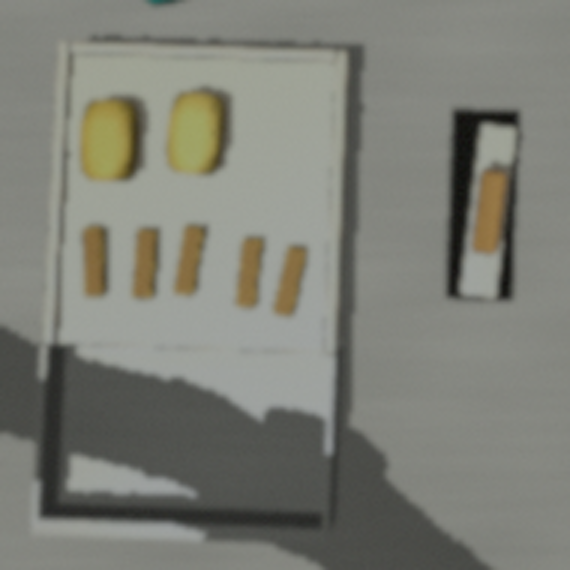

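View pics/c2.png

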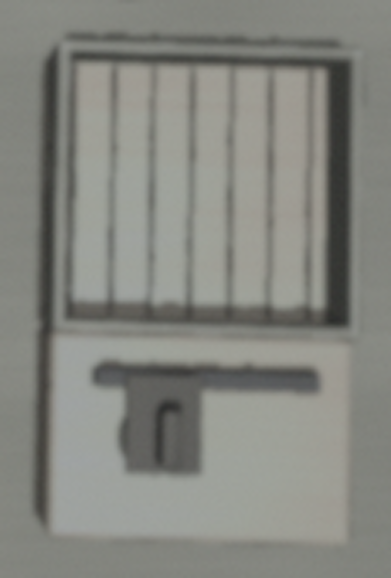

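```bash
cat >> h.py <<'E'
def fit2(M,W):
    M=np.array(M)[:,:2];W=np.array(W)[:,:2];m=M.mean(0);w=W.mean(0)
    a=M-m;b=W-w; th=np.arctan2((a[:,0]*b[:,1]-a[:,1]*b[:,0]).sum(),(a*b).sum())
    c,s=np.cos(th),np.sin(th);Q=np.array([[c,-s],[s,c]]); t=w-Q@m
    return t,th,np.linalg.norm(M@Q.T+t-W,axis=1)
E
python3 - <<'E'
from h import *
C=cam("top")
def f(o,s,L):
    return np.array([plane(C,[(o[0]+u/s),(o[1]+v/s)],z)[0] for u,v,z in L])
W=f((165,205),3,[(60,43,.06),(349,47,.06),(44,346,.05),(335,348,.05),(33,530,.062),(330,527,.062)]);print(W)
M=np.array([[.13,.125],[.13,-.125],[-.13,.125],[-.13,-.125],[-.28,.125],[-.28,-.125]])
print(fit2(M,W),fit2(M[:4],W[:4]))
W=f((360,190),3.4,[(63,44,.115),(355,55,.115),(45,532,.1),(347,540,.1)]);print(W)
M=np.array([[.18,.11],[.18,-.11],[-.18,.11],[-.18,-.11]])
print(fit2(M,W))
# tab lug top (crop 172,405..) 
print("lug",f((360,190),3.4,[(173,432,.1595)]))
print("mat",f((165,205),3,[(455,110,.004),(519,111,.004),(447,297,.004),(512,299,.004)]))
print("scr block top far/near ends",f((165,205),3,[(481,121,.038),(518,126,.038),(460,297,.038),(498,299,.038)]))
print("grip top",f((165,205),3,[(491,170,.084),(507,173,.084),(475,250,.084),(496,254,.084)]))
for p,q in (((229.67,248.66),(349.1,206)),((200.3,251.2),(359.8,190.7)),((328,274.8),(288.15,246.2))):
    print(tri(C,p,cam("scene"),q))
E
```

```text
[[0.6644 0.3562 0.06  ]
 [0.6558 0.1074 0.06  ]
 [0.4051 0.3735 0.05  ]
 [0.3985 0.1241 0.05  ]
 [0.2533 0.3791 0.062 ]
 [0.2511 0.1293 0.062 ]]
(array([0.5313, 0.2408]), np.float64(-0.04449884081234514), array([0.0043, 0.0028, 0.0028, 0.0036, 0.0039, 0.0052])) (array([0.5309, 0.2403]), np.float64(-0.04881456471411734), array([0.0035, 0.0021, 0.0029, 0.0042]))
[[ 0.6891 -0.1373  0.115 ]
 [ 0.6766 -0.3478  0.115 ]
 [ 0.3382 -0.1163  0.1   ]
 [ 0.3284 -0.3328  0.1   ]]
(array([ 0.5081, -0.2336]), np.float64(-0.05169942121789755), array([0.0062, 0.0074, 0.0046, 0.0059]))
lug [[ 0.4147 -0.199   0.1595]]
mat [[ 0.6026  0.0179  0.004 ]
 [ 0.6005 -0.0396  0.004 ]
 [ 0.4359  0.0283  0.004 ]
 [ 0.433  -0.0295  0.004 ]]
scr block top far/near ends [[ 0.5907 -0.005   0.038 ]
 [ 0.5857 -0.0372  0.038 ]
 [ 0.4386  0.0164  0.038 ]
 [ 0.4363 -0.0164  0.038 ]]
grip top [[ 0.5475 -0.0121  0.084 ]
 [ 0.5448 -0.0254  0.084 ]
 [ 0.4812  0.0027  0.084 ]
 [ 0.4776 -0.0147  0.084 ]]
(array([0.5836, 0.2386, 0.0639]), [np.float64(0.0031648516524743517), np.float64(0.0031648516524743313)])
(array([0.5796, 0.3145, 0.0649]), [np.float64(0.0019213867510374605), np.float64(0.0019213867510373434)])
(array([ 0.5134, -0.0106,  0.0792]), [np.float64(0.0014526681108746348), np.float64(0.0014526681108747894)])
```

>>> servo_tool([
  [0,[0.039,-0.04,0],0.095],
  [0,[0.039,-0.04,0],0.095],
  [0,[0.039,-0.04,0],0.095],
  [0,[0.039,-0.04,0],0.095],
], newtons=20)

```text
t: 0.65
tool_pos: [0.4273, 0.4298, 0.4045]
tool_rot: [-1.571, 0.0, -0.046]
contact_force: [2.0, -0.2, -0.6]
width: 0.999
```

>>> servo_tool([
  [0,[0.039,-0.04,0],0],
  [0,[0.039,-0.04,0],0],
  [0,[0.039,-0.04,0],0],
  [0,[0.039,-0.036,0],0],
  [0,[0,0,0],0],
])

```text
t: 1.27
tool_pos: [0.5856, 0.2699, 0.4041]
tool_rot: [-1.574, -0.002, -0.058]
contact_force: [-1.3, 0.0, 0.3]
width: 1.002
```

```bash
python3 - <<'E'
from h import *
C,im=look("wrist","w1"); print(status.state()["tool_pos"],status.state()["tool_rot"])
H=hsv(im)
for nm,(lo,hi) in (("yel",YEL),("brn",BRN)):
    for a,c,r in blobs(cv2.inRange(H,lo,hi),60): print(nm,a,c,r[1],round(r[2]),plane(C,c,.08)[0],plane(C,c,.06)[0])
E
```

```text
[0.5835 0.2729 0.4041] [-1.5719  0.0004 -0.0534]
yel 450 [184.5089  80.7956] (21.828609466552734, 77.75515747070312) 4 [0.46   0.1748 0.08  ] [0.4568 0.1682 0.06  ]
yel 364 [227.7445  88.7198] (77.0, 20.0) 90 [0.4675 0.2068 0.08  ] [0.4648 0.2024 0.06  ]
yel 325 [330.2585  93.5569] (20.302589416503906, 76.2752685546875) 2 [0.4753 0.2846 0.08  ] [0.4731 0.2853 0.06  ]
yel 324 [379.3704  98.642 ] (76.82976531982422, 20.705894470214844) 87 [0.4811 0.322  0.08  ] [0.4793 0.3251 0.06  ]
yel 269 [290.3606  99.7026] (20.392196655273438, 76.04077911376953) 4 [0.478  0.2539 0.08  ] [0.476  0.2526 0.06  ]
yel 67 [275.0597 102.2239] (1.3805370330810547, 54.147727966308594) 4 [0.4791 0.242  0.08  ] [0.4772 0.2399 0.06  ]
yel 3778 [368.0302 222.1567] (82.0, 51.0) 90 [0.5773 0.3114 0.08  ] [0.5818 0.3139 0.06  ]
yel 3486 [281.2034 232.8632] (49.56289291381836, 81.95475006103516) 3 [0.5825 0.2383 0.08  ] [0.5874 0.2359 0.06  ]
yel 262 [ 74.2137 390.1908] (9.021051406860352, 55.65891647338867) 18 [0.7262 0.0278 0.08  ] [0.7405 0.0116 0.06  ]
yel 245 [562.8204 410.0939] (11.577682495117188, 51.02979278564453) 1 [0.7732 0.4955 0.08  ] [0.7906 0.5101 0.06  ]
brn 1225 [175.0016  79.4531] (17.107370376586914, 74.15961456298828) 5 [0.4587 0.1677 0.08  ] [0.4554 0.1607 0.06  ]
brn 1191 [219.3585  86.9731] (73.0, 16.0) 90 [0.4659 0.2006 0.08  ] [0.4631 0.1958 0.06  ]
brn 1172 [330.4027  92.6843] (16.34633445739746, 72.51066589355469) 2 [0.4747 0.2848 0.08  ] [0.4725 0.2855 0.06  ]
brn 1188 [384.4343  92.3476] (72.2147445678711, 17.2415828704834) 88 [0.4768 0.3259 0.08  ] [0.4747 0.3293 0.06  ]
brn 1159 [283.9845  98.3581] (16.64575958251953, 72.33904266357422) 5 [0.4767 0.2491 0.08  ] [0.4747 0.2474 0.06  ]
brn 1082 [  9.597  166.7301] (79.0, 20.0) 90 [0.5157 0.0241 0.08  ] [0.5162 0.0076 0.06  ]
```

View pics/w1.png

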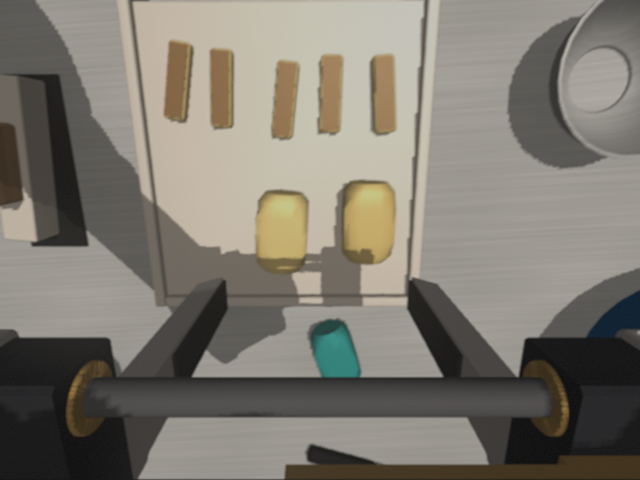

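Wrist view: potatoes at px (282,232) and (369,222), the five offcuts in the top row, and the turquoise decoy at (335,350) off the board. First grasp is the right-hand potato, with the jaws pre-closed to about 66 mm to clear its neighbour.

>>> servo_tool([
  [0.3,[0.001,-0.034,0],0],
  [0.3,[0,0,-0.04],0],
  [0.3,[0,0,-0.04],0],
  [0.3,[0,0,-0.02],0],
  [0.3,[0,0,0],0],
])

```text
t: 1.95
tool_pos: [0.5815, 0.2427, 0.303]
tool_rot: [-1.572, 0.004, -0.046]
contact_force: [0.0, -0.0, 0.3]
width: 0.698
```

```bash
python3 - <<'E'
from h import *
C,im=look("wrist","w2"); print(status.state()["tool_pos"],status.state()["tool_rot"],status.state()["width"])
H=hsv(im)
for a,c,r in blobs(cv2.inRange(H,*YEL),2000): print(a,c,r[1],round(r[2]),plane(C,c,.08)[0]); print(tri(C,c,cam("top"),(229.67,248.66)),tri(C,c,cam("top"),(200.3,251.2)))
E
```

```text
[0.5823 0.2427 0.3044] [-1.5705  0.0017 -0.0466] 0.7006536361322222
7352 [440.179  261.4505] (76.72344207763672, 120.64179992675781) 1 [0.5736 0.3133 0.08  ]
(array([0.5698, 0.2625, 0.1262]), [np.float64(0.03681154011194335), np.float64(0.036811540111943465)]) (array([0.5811, 0.3189, 0.0584]), [np.float64(0.0014838330283377227), np.float64(0.0014838330283377084)])
7527 [309.3732 280.5916] (73.89849090576172, 120.59549713134766) 6 [0.5819 0.2377 0.08  ]
(array([0.5853, 0.2381, 0.0726]), [np.float64(0.0008283460783184209), np.float64(0.0008283460783184785)]) (array([0.5592, 0.2612, 0.1902]), [np.float64(0.026392104851363517), np.float64(0.02639210485136333)])
```

View pics/w2.png

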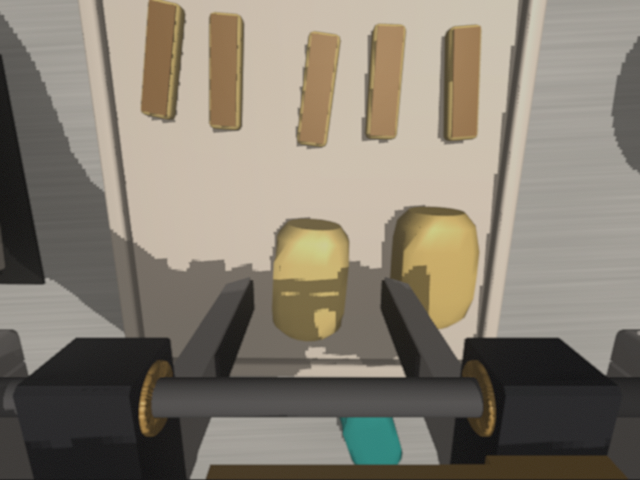

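Both potatoes sit as measured. The right one is 5 mm right of the tool centre, so I'll correct, descend, grip and lift.

>>> servo_tool([
  [0.3,[0.001,-0.005,-0.02],0],
  [0.3,[0,0,-0.023],0],
  [0.3,[0,0,0],0],
  [0.8,[0,0,0],0],
  [0.8,[0,0,0],0],
])

```text
t: 2.62
tool_pos: [0.5847, 0.2366, 0.2631]
tool_rot: [-1.57, -0.002, -0.049]
contact_force: [-0.3, 0.5, 0.0]
width: 0.527
```

>>> servo_tool([
  [0.8,[0,0,0],0],
  [0.8,[0,0,0],0],
  [0.8,[0,0,0.04],0],
  [0.8,[0,0,0.05],0],
  [0.8,[0,0,0],0],
])

```text
t: 3.25
tool_pos: [0.5855, 0.2365, 0.3555]
tool_rot: [-1.567, -0.007, -0.049]
contact_force: [0.6, -0.7, -1.9]
width: 0.451
```

>>> servo_tool([
  [0.8,[0,-0.057,0],0],
  [0.8,[0,-0.057,0],0],
  [0.8,[0,-0.057,0],0],
  [0.8,[0,-0.057,0],0],
  [0.8,[0,-0.057,0],0],
])

```text
t: 3.88
tool_pos: [0.5834, -0.0507, 0.3502]
tool_rot: [-1.571, 0.003, -0.049]
contact_force: [0.9, -0.1, -1.0]
width: 0.448
```

>>> servo_tool([
  [0.8,[0,-0.057,0],0],
  [0.8,[0,-0.057,0],0],
  [0.8,[0,-0.057,0],0],
  [0.8,[0,-0.055,0],0],
  [0.8,[0,0,0],0],
])

```text
t: 4.5
tool_pos: [0.5818, -0.2813, 0.3497]
tool_rot: [-1.574, 0.003, -0.058]
contact_force: [0.3, 0.9, -1.2]
width: 0.452
```

```bash
python3 - <<'E'
from h import *
C,im=look("wrist","w3"); s=status.state();print(s["tool_pos"],s["tool_rot"],s["width"],s["contact_force"])
E
```

```text
[ 0.5827 -0.2775  0.3497] [-1.5708  0.0033 -0.0539] 0.45370715480805657 [ 0.928   1.2228 -1.1437]
```

View pics/w3.png

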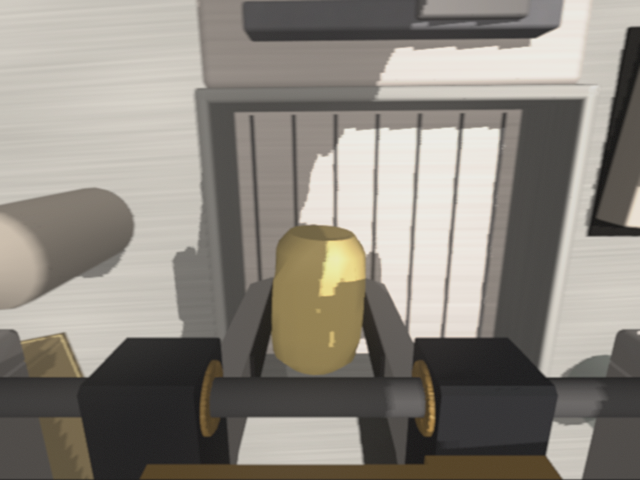

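```bash
python3 - <<'E'
from h import *
C=cam("wrist"); 
print(plane(C,[(201,91),(596,86),(211,103),(578,98)],.115))
print("floor",plane(C,[(234,113),(522,110)],.05))
T=cam("top"); print(plane(T,[(534,250)],.19),plane(T,[(512,250)],.0)); S=cam("scene")
print(tri(T,(534,250),S,(191,366)))
print(plane(S,[(206,405)],0))
E
```

```text
[[ 0.476  -0.3349  0.115 ]
 [ 0.4846 -0.1227  0.115 ]
 [ 0.4823 -0.3303  0.115 ]
 [ 0.4902 -0.1316  0.115 ]]
floor [[ 0.4828 -0.332   0.05  ]
 [ 0.4916 -0.1273  0.05  ]]
[[ 0.5638 -0.4776  0.19  ]] [[ 0.5695 -0.508   0.    ]]
(array([ 0.564 , -0.4809,  0.1829]), [np.float64(2.151990487636485e-05), np.float64(2.1519904876337236e-05)])
[[ 0.5814 -0.498   0.    ]]
```

Potato is held at px (318,300) over the hopper, which has clear room around it; the bottle is more than 8 cm from the gripper body. Lowering and releasing now.

>>> servo_tool([
  [0.8,[0,0.005,-0.03],0],
  [0.8,[0,0,-0.03],0],
  [0.8,[0,0,-0.02],0],
  [0.8,[0,0,0],0],
  [0.3,[0,0,0],0],
])

```text
t: 5.18
tool_pos: [0.5848, -0.2689, 0.2722]
tool_rot: [-1.57, -0.001, -0.047]
contact_force: [-0.8, -0.0, 0.5]
width: 0.524
```

>>> servo_tool([
  [0.3,[0,0,0],0],
  [0.3,[0,0,0.03],0],
  [0.3,[0,0,0.05],0],
  [0.3,[0,0.03,0],0],
  [0.3,[0,0.056,0],0],
])

```text
t: 5.8
tool_pos: [0.5842, -0.1855, 0.3537]
tool_rot: [-1.573, -0.004, -0.054]
contact_force: [-0.2, 0.8, -0.2]
width: 0.702
```

>>> servo_tool([
  [0.4,[0,0.056,0],0],
  [0.4,[0,0.056,0],0],
  [0.4,[0,0.056,0],0],
  [0.4,[0,0.056,0],0],
  [0.4,[0,0.056,0],0],
])

```text
t: 6.42
tool_pos: [0.5843, 0.098, 0.353]
tool_rot: [-1.57, -0.002, -0.049]
contact_force: [0.4, 0.5, 0.5]
width: 0.598
```

>>> servo_tool([
  [0.4,[0,0.056,0],0],
  [0.4,[0,0.056,0],0],
  [0.4,[0,0.056,0],0],
  [0.4,[0,0.048,0],0],
  [0.4,[0,0,0],0],
])

```text
t: 7.05
tool_pos: [0.5826, 0.3179, 0.3526]
tool_rot: [-1.566, -0.001, -0.041]
contact_force: [0.1, -0.5, -0.3]
width: 0.599
```

```bash
python3 - <<'E'
from h import *
C,im=look("wrist","w4"); s=status.state();print(s["tool_pos"],s["tool_rot"],s["width"],s["contact_force"])
H=hsv(im)
for a,c,r in blobs(cv2.inRange(H,*YEL),1500): print(a,c,r[1],r[2],plane(C,c,.08)[0])
C,im=look("top","t1"); H=hsv(im)
for a,c,r in blobs(cv2.inRange(H,*YEL),90): print(a,c,r[1],r[2],plane(C,c,.08)[0])
E
```

```text
[0.5835 0.3146 0.3524] [-1.5692 -0.0008 -0.0449] 0.5981109613392473 [-0.1052 -1.4996  0.6969]
5235 [304.2359 246.0711] (98.0, 60.0) 90.0 [0.5773 0.31   0.08  ]
8520 [577.1696 156.6599] (95.56498718261719, 121.00553131103516) 79.19176483154297 [ 0.8018 -0.6509  0.08  ]
2444 [ 67.2615 175.4939] (70.15250396728516, 63.02667999267578) 10.619654655456543 [0.7812 0.6516 0.08  ]
446 [428.9372 244.9193] (26.0, 18.0) 90.0 [ 0.5846 -0.2658  0.08  ]
196 [328.148  274.3929] (8.515202522277832, 26.305892944335938) 8.746162414550781 [ 0.5157 -0.0101  0.08  ]
132 [196.3636 291.4015] (21.0, 6.0) 90.0 [0.4797 0.3219 0.08  ]
117 [227.8376 291.1966] (5.528656005859375, 21.561758041381836) 10.619654655456543 [0.4787 0.2427 0.08  ]
128 [213.1406 292.3984] (5.8289337158203125, 21.321626663208008) 4.39870548248291 [0.4764 0.2797 0.08  ]
113 [247.7345 295.1327] (5.190281867980957, 21.42371940612793) 6.340191841125488 [0.4678 0.1928 0.08  ]
111 [261.3964 298.1441] (5.206331729888916, 21.042255401611328) 12.52880573272705 [0.4596 0.1586 0.08  ]
```

>>> servo_tool([
  [0.4,[-0.004,-0.004,-0.03],0],
  [0.4,[0,0,-0.03],0],
  [0.4,[0,0,-0.027],0],
  [0.4,[0,0,0],0],
  [0.8,[0,0,0],0],
])

```text
t: 7.78
tool_pos: [0.5811, 0.3072, 0.266]
tool_rot: [-1.57, -0.002, -0.051]
contact_force: [0.8, 1.0, -1.1]
width: 0.527
```

>>> servo_tool([
  [0.8,[0,0,0],0],
  [0.8,[0,0,0],0],
  [0.8,[0,0,0.04],0],
  [0.8,[0,0,0.048],0],
  [0.8,[0,0,0],0],
])

```text
t: 8.4
tool_pos: [0.5814, 0.3089, 0.3572]
tool_rot: [-1.566, -0.007, -0.049]
contact_force: [0.6, 0.4, -2.5]
width: 0.444
```

>>> servo_tool([
  [0.8,[0,-0.055,0],0],
  [0.8,[0,-0.055,0],0],
  [0.8,[0,-0.055,0],0],
  [0.8,[0,-0.055,0],0],
  [0.8,[0,-0.055,0],0],
])

```text
t: 9.02
tool_pos: [0.5796, 0.0314, 0.3518]
tool_rot: [-1.571, 0.002, -0.049]
contact_force: [-0.2, 0.3, -1.2]
width: 0.445
```

>>> servo_tool([
  [0.8,[0,-0.055,0],0],
  [0.8,[0,-0.055,0],0],
  [0.8,[0,-0.055,0],0],
  [0.8,[0.002,-0.057,0],0],
  [0.8,[0,0,0],0],
])

```text
t: 9.65
tool_pos: [0.5806, -0.1953, 0.3516]
tool_rot: [-1.575, 0.002, -0.058]
contact_force: [0.9, 1.1, -1.0]
width: 0.443
```

>>> servo_tool([
  [0.8,[0,0,-0.03],0],
  [0.8,[0,0,-0.03],0],
  [0.8,[0,0,-0.026],0],
  [0.8,[0,0,0],0],
  [0.36,[0,0,0],0],
])

```text
t: 10.28
tool_pos: [0.5823, -0.1879, 0.2666]
tool_rot: [-1.57, 0.001, -0.048]
contact_force: [0.2, -0.6, 0.3]
width: 0.518
```

>>> servo_tool([
  [0.36,[0,0,0],0],
  [0.36,[0,0,0.03],0],
  [0.36,[0,0,0.055],0],
  [0.36,[0,0.02,0.02],0],
  [0.36,[-0.02,0.05,0],0],
])

```text
t: 10.9
tool_pos: [0.5632, -0.1194, 0.3737]
tool_rot: [-1.572, -0.006, -0.053]
contact_force: [0.6, 1.1, -0.5]
width: 0.641
```

>>> servo_tool([
  [0.36,[-0.02,0.055,0],0],
  [0.36,[-0.02,0.055,0],0],
  [0.36,[0,0,0],0],
])

```text
t: 11.28
tool_pos: [0.5204, -0.0028, 0.3718]
tool_rot: [-1.568, 0.002, -0.039]
contact_force: [0.1, 0.3, -0.5]
width: 0.642
```

```bash
python3 - <<'E'
from h import *
C,im=look("wrist","w5"); s=status.state();print(s["tool_pos"],s["tool_rot"],s["width"],s["contact_force"])
C,im=look("top","t2"); H=hsv(im)
for a,c,r in blobs(cv2.inRange(H,*YEL),90,1000): print(a,c,r[1],r[2],plane(C,c,.08)[0])
E
```

```text
[ 0.5214 -0.0059  0.3718] [-1.57    0.0006 -0.0432] 0.6438095354379835 [ 0.5934 -0.5238  0.1182]
446 [428.9305 244.9731] (26.0, 18.0) 90.0 [ 0.5845 -0.2658  0.08  ]
419 [396.9045 247.2291] (26.0, 16.0) 90.0 [ 0.5804 -0.185   0.08  ]
133 [196.3759 291.3684] (21.0, 6.0) 90.0 [0.4798 0.3219 0.08  ]
118 [227.8305 291.1102] (5.528656005859375, 21.561758041381836) 10.619654655456543 [0.4789 0.2427 0.08  ]
128 [213.1406 292.3984] (5.8289337158203125, 21.321626663208008) 4.39870548248291 [0.4764 0.2797 0.08  ]
113 [247.7345 295.1327] (5.190281867980957, 21.42371940612793) 6.340191841125488 [0.4678 0.1928 0.08  ]
111 [261.3784 298.2432] (5.171769142150879, 21.286699295043945) 12.994616508483887 [0.4594 0.1586 0.08  ]
```

View pics/w5.png

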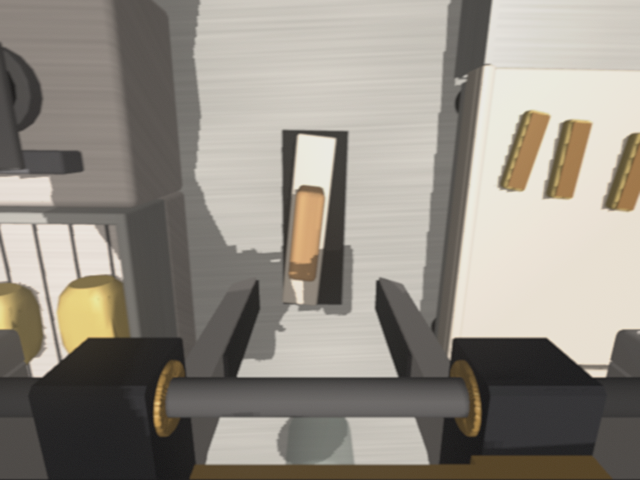

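Wrist view: the scraper's wooden grip is at px (306,233) on the black mat (corners about 283,130 to 342,305). Both potatoes are in the hopper on the left, and the offcuts are unmoved.

```bash
python3 - <<'E'
from h import *
im=np.ascontiguousarray(cv2.imread("pics/w5.png")[:,:,::-1]); C=cam("wrist")
H=hsv(im); m=np.zeros(im.shape[:2],np.uint8); m[120:310,275:355]=1
wood=cv2.inRange(H,(3,90,40),(25,255,255))*m
a,c,r=max(blobs(wood,200),key=lambda b:b[0]); b=cv2.boxPoints(r); print("wood",a,c,r,'\n',plane(C,b,.084)); 
ctr=r[0]; print("grip ctr",plane(C,[ctr],.075), tri(C,c,cam("top"),(328.1,274.4)))
dark=(H[...,2]<60).astype(np.uint8)*m
blk=((H[...,2]<70)&(H[...,1]<80)).astype(np.uint8)*m
full=cv2.morphologyEx(((H[...,2]<60)|(wood>0)).astype(np.uint8)*m,cv2.MORPH_OPEN,np.ones((3,3)))
hull=cv2.convexHull(np.argwhere(full>0)[:,::-1].astype(np.float32)); print("mat hull",cv2.approxPolyDP(hull,8,True)[:,0])
q=cv2.approxPolyDP(hull,8,True)[:,0]; P=plane(C,q,.004); print(P)
white=((H[...,2]>120)&(H[...,1]<60)).astype(np.uint8)*m; white[:132]=0;white[180:]=0;white[:,:288]=0;white[:,342:]=0
for row in (140,150,160,170):
    xs=np.where(white[row])[0]; print(row,xs.min(),xs.max(),plane(C,[(xs.min(),row),(xs.max(),row)],.038)[:,:2].ravel())
cv2.imwrite("pics/c3.png",cv2.resize(im[120:312,270:360,::-1],None,fx=3,fy=3,interpolation=cv2.INTER_CUBIC))
E
```

```text
wood 2443 [305.9595 232.8101] ((306.1188049316406, 232.8118896484375), (27.463027954101562, 92.53845977783203), 5.710593223571777) 
 [[ 0.5452 -0.0318  0.084 ]
 [ 0.4754 -0.0206  0.084 ]
 [ 0.4782 -0.0011  0.084 ]
 [ 0.5484 -0.011   0.084 ]]
grip ctr [[ 0.5128 -0.0163  0.075 ]] (array([ 0.515 , -0.0135,  0.0675]), [np.float64(0.0033272772618795072), np.float64(0.0033272772618795255)])
mat hull [[339. 303.]
 [318. 302.]
 [289. 274.]
 [285. 206.]
 [301. 187.]
 [321. 190.]
 [342. 248.]]
[[ 0.6051  0.0101  0.004 ]
 [ 0.603  -0.0112  0.004 ]
 [ 0.5716 -0.0386  0.004 ]
 [ 0.5033 -0.0379  0.004 ]
 [ 0.4862 -0.0218  0.004 ]
 [ 0.4898 -0.0033  0.004 ]
 [ 0.5471  0.0147  0.004 ]]
140 296 336 [ 0.4439 -0.022   0.4454  0.0105]
150 295 335 [ 0.4518 -0.0233  0.4532  0.0094]
160 294 333 [ 0.4597 -0.0246  0.4612  0.0075]
170 294 332 [ 0.4678 -0.0251  0.4692  0.0064]
```

View pics/c3.png

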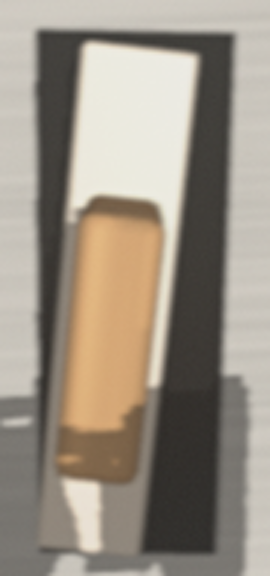

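```bash
cat >> h.py <<'E'
def crop(C,o,s,L): return np.array([plane(C,[(o[0]+u/s),(o[1]+v/s)],z)[0] for u,v,z in L])
E
python3 - <<'E'
from h import *
C=cam("wrist")
W=crop(C,(270,120),3,[(37,30,.004),(234,34,.004),(38,553,.004),(216,553,.004)]);print(W)
print("mat",fit2([[-.085,-.03],[-.085,.03],[.085,-.03],[.085,.03]],W))
B=crop(C,(270,120),3,[(82,40,.038),(200,52,.038)]);print("block near end",B,B.mean(0))
G=crop(C,(270,120),3,[(124,213,.084),(96,477,.084)]);print("grip",G,G.mean(0),np.arctan2(*(G[1]-G[0])[[1,0]]))
d=G.mean(0)-B.mean(0); print(np.arctan2(d[1],d[0]),np.hypot(d[0],d[1]))
E
```

```text
[[ 0.4346 -0.0357  0.004 ]
 [ 0.4384  0.0231  0.004 ]
 [ 0.604  -0.0472  0.004 ]
 [ 0.6067  0.0131  0.004 ]]
mat (array([ 0.5209, -0.0117]), np.float64(-0.06256546062536382), array([0.0008, 0.0007, 0.0003, 0.001 ]))
block near end [[ 0.4388 -0.0206  0.038 ]
 [ 0.4433  0.0111  0.038 ]] [ 0.441  -0.0048  0.038 ]
grip [[ 0.4799 -0.0106  0.084 ]
 [ 0.5469 -0.0211  0.084 ]] [ 0.5134 -0.0158  0.084 ] -0.15491475190938736
-0.15118587298146707 0.0731966188525133
```

```bash
python3 - <<'E'
from h import *
for i in range(5):
    s=status.state(); print(s["t"],np.array(s["tool_pos"]),np.array(s["tool_rot"])); snapshot("top") if i<4 else 0
E
```

```text
11.375 [ 0.522  -0.0079  0.3718] [-1.571  -0.     -0.0466]
11.425 [ 0.5223 -0.0092  0.3717] [-1.5714 -0.0003 -0.0491]
11.475 [ 0.5225 -0.0099  0.3717] [-1.5715 -0.0002 -0.0505]
11.525 [ 0.5225 -0.0102  0.3716] [-1.5715 -0.0001 -0.0512]
11.575 [ 0.5225 -0.0102  0.3715] [-1.5713 -0.     -0.0514]
```

>>> servo_tool([
  [0.36,[-0.009,-0.004,-0.02],-0.09],
  [0.36,[0,0,-0.03],0],
  [0.36,[0,0,0],0],
  [0.36,[0,0,0],0],
  [0.36,[0,0,0],0],
])

```text
t: 12.2
tool_pos: [0.5138, -0.013, 0.3227]
tool_rot: [-1.57, -0.002, -0.139]
contact_force: [0.0, 0.5, 0.2]
width: 0.637
```

```bash
python3 - <<'E'
from h import *
C,im=look("wrist","w6"); s=status.state(); print(np.array(s["tool_pos"]),np.array(s["tool_rot"]))
cv2.imwrite("pics/c4.png",cv2.resize(im[90:340,240:400,::-1],None,fx=2.4,fy=2.4,interpolation=cv2.INTER_CUBIC))
import json; json.dump([C[0].tolist(),C[1].tolist()],open("w6.json","w"))
E
```

```text
[ 0.5137 -0.013   0.3226] [-1.5705 -0.0019 -0.1392]
```

View pics/c4.png

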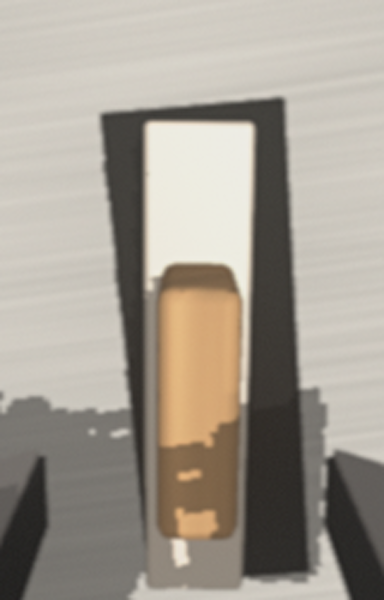

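```bash
python3 - <<'E'
from h import *
import json; C=[np.array(a) for a in json.load(open("w6.json"))]
W=crop(C,(240,90),2.4,[(102,114,.004),(283,98,.004),(310,573,.004)])
print("mat",fit2([[-.085,-.03],[-.085,.03],[.085,.03]],W))
B=crop(C,(240,90),2.4,[(146,122,.038),(255,122,.038),(147,587,.038),(242,585,.038)]);print("block",fit2([[-.075,-.016],[-.075,.016],[.075,-.016],[.075,.016]],B))
G=crop(C,(240,90),2.4,[(200,287,.084),(198,537,.084)]);print("grip",G,G.mean(0),np.arctan2(*(G[1]-G[0])[[1,0]]))
px=[(240+u/2.4,90+v/2.4) for u,v in[(102,114),(283,98),(200,287),(198,537)]]
T=cam("top")
for p,q in ((px[2],(165+499/3,205+171.5/3)),(px[3],(165+485.5/3,205+252/3)),(px[0],(165+512/3,205+299/3)),(px[1],(165+447/3,205+297/3))): print(tri(C,p,T,q))
E
```

```text
mat (array([ 0.5185, -0.0045]), np.float64(-0.05354623721546173), array([0.0009, 0.0008, 0.0004]))
block (array([ 0.512 , -0.0092]), np.float64(-0.14558732230017757), array([0.0013, 0.0011, 0.0007, 0.0017]))
grip [[ 0.4777 -0.0045  0.084 ]
 [ 0.545  -0.0141  0.084 ]] [ 0.5114 -0.0093  0.084 ] -0.14109199852285462
(array([ 0.5477, -0.0174, -0.2903]), [np.float64(0.009433628976475442), np.float64(0.009433628976475454)])
(array([ 0.4857, -0.0062,  0.2046]), [np.float64(0.0014741554873660583), np.float64(0.0014741554873660546)])
(array([ 0.4322, -0.0298, -0.0055]), [np.float64(3.741483096058801e-05), np.float64(3.741483096055684e-05)])
(array([0.4358, 0.0286, 0.0066]), [np.float64(0.0005045923629553761), np.float64(0.0005045923629554022)])
```

Settled fit (agrees with the top view): mat at (0.5185, −0.0045), yaw −0.054; scraper at (0.512, −0.009), yaw −0.143. Grasping the grip now.

>>> servo_tool([
  [0.36,[-0.001,0.004,-0.03],0],
  [0.36,[0,0,-0.03],0],
  [0.36,[0,0,-0.02],0],
  [0.36,[0,0,0],0],
  [0.36,[0,0,0],0],
], newtons=45)

```text
t: 12.88
tool_pos: [0.5127, -0.0088, 0.2426]
tool_rot: [-1.571, -0.002, -0.139]
contact_force: [0.6, 0.3, 0.5]
width: 0.641
```

>>> servo_tool([
  [1,[0,0,0],0],
  [1,[0,0,0],0],
  [1,[0,0,0],0],
  [1,[0,0,0],0],
  [1,[0,0,0],0],
])

```text
t: 13.5
tool_pos: [0.5122, -0.0089, 0.2417]
tool_rot: [-1.571, 0.0, -0.139]
contact_force: [-1.2, -0.5, 1.3]
width: 0.231
```

```bash
python3 - <<'E'
from h import *
s=status.state(); print(s["t"],np.array(s["tool_pos"]),np.array(s["tool_rot"]),s["width"],np.array(s["contact_force"]))
E
```

```text
13.5 [ 0.5122 -0.0089  0.2417] [-1.5709  0.     -0.1389] 0.23132464064767588 [-1.2369 -0.5063  1.2634]
```

>>> servo_tool([
  [1,[0,0,0.03],0],
  [1,[0,0,0.04],0],
  [1,[0,0,0.04],0],
  [1,[0.004,0.03,0],-0.17],
  [1,[0.004,0.03,0],-0.17],
])

```text
t: 14.12
tool_pos: [0.5201, 0.0513, 0.352]
tool_rot: [-1.57, -0.0, -0.486]
contact_force: [0.3, 0.2, -1.6]
width: 0.233
```

>>> servo_tool([
  [1,[0.004,0.03,0],-0.17],
  [1,[0.004,0.03,0],-0.17],
  [1,[0.004,0.03,0],-0.17],
  [1,[0.004,0.03,0],-0.17],
  [1,[0.004,0.03,0],-0.17],
])

```text
t: 14.75
tool_pos: [0.5399, 0.2022, 0.3511]
tool_rot: [-1.572, -0.0, -1.334]
contact_force: [-0.1, -0.3, -1.8]
width: 0.234
```

>>> servo_tool([
  [1,[0.004,0.03,0],-0.17],
  [1,[0.004,0.01,0],-0.11],
  [1,[0,0,0],0],
  [1,[0,0,0],0],
  [1,[0,0,0],0],
])

```text
t: 15.38
tool_pos: [0.5482, 0.2401, 0.3517]
tool_rot: [-1.571, -0.0, -1.609]
contact_force: [0.1, -0.5, -3.2]
width: 0.239
```

```bash
python3 - <<'E'
from h import *
C,im=look("wrist","w7"); s=status.state(); print(np.array(s["qpos"]),np.array(s["tool_pos"]),np.array(s["tool_rot"]),s["width"],np.array(s["contact_force"]))
import json; json.dump([C[0].tolist(),C[1].tolist()],open("w7.json","w"))
look("top","t3")
E
```

```text
[-0.693   0.6436  0.3761  1.7288 -0.3041  0.8273 -0.2163] [0.5483 0.2402 0.3518] [-1.571  -0.0001 -1.6095] 0.22983890718105232 [ 0.6543  0.4925 -1.8856]
```

View pics/w7.png

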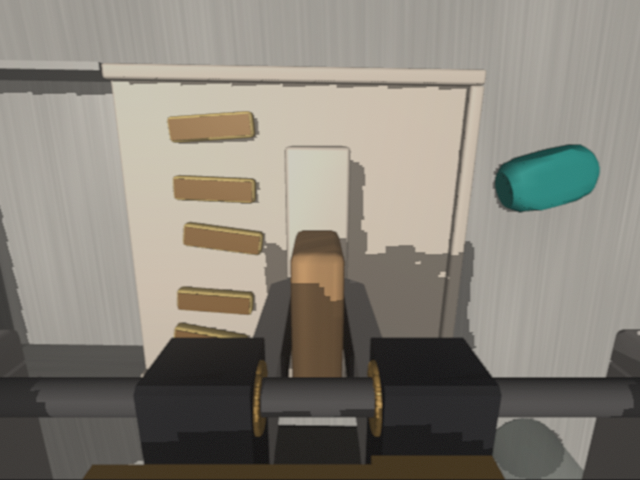

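```bash
python3 - <<'E'
from h import *
import json; C=[np.array(a) for a in json.load(open("w7.json"))]
a=plane(C,[(103,66),(485,71)],.06); print("outer +y lip",a)
b=plane(C,[(111,79),(472,84)],.06); print("inner +y lip",b)
c=plane(C,[(113,90),(146,360)],.05); print("open edge",c)
print("far lip outer",plane(C,[(485,71)],.06), "inner", plane(C,[(466,90),(445,330)],.05))
print("chips", plane(C,[(168,128),(255,122),(174,188),(255,190),(185,235),(262,243),(178,299),(252,302),(176,330)],.062))
# station fits: +y outer corners
W=np.vstack([a[1],a[0]]); print(fit2([[.13,.125],[-.13,.125]],W))
E
```

```text
outer +y lip [[0.4095 0.3697 0.06  ]
 [0.6654 0.3571 0.06  ]]
inner +y lip [[0.4133 0.3615 0.06  ]
 [0.6573 0.3493 0.06  ]]
open edge [[0.4083 0.356  0.05  ]
 [0.397  0.1395 0.05  ]]
far lip outer [[0.6654 0.3571 0.06  ]] inner [[0.6573 0.3467 0.05  ]
 [0.6528 0.1588 0.05  ]]
chips [[0.448  0.3285 0.062 ]
 [0.5086 0.3302 0.062 ]
 [0.4464 0.287  0.062 ]
 [0.5048 0.2834 0.062 ]
 [0.4497 0.2518 0.062 ]
 [0.5068 0.2435 0.062 ]
 [0.4374 0.2004 0.062 ]
 [0.4953 0.1957 0.062 ]
 [0.4321 0.1735 0.062 ]]
(array([0.5313, 0.2386]), np.float64(-0.049165926275986246), array([0.0019, 0.0019]))
```

Station is at (0.531, 0.2395), yaw −0.049; two views agree. The offcuts lie at x 0.43–0.51. Next I'll set the scraper just above the board behind the left offcuts and check for contact.

>>> servo_tool([
  [1,[0.002,0.035,0],-0.008],
  [1,[0,0,-0.03],0],
  [1,[0,0,-0.029],0],
  [1,[0,0,0],0],
  [1,[0,0,0],0],
])

```text
t: 16.1
tool_pos: [0.5508, 0.2759, 0.2937]
tool_rot: [-1.569, 0.001, -1.617]
contact_force: [-0.3, 0.3, -1.8]
width: 0.236
```

>>> servo_tool([
  [1,[0,0,-0.002],0],
  [1,[0,0,0],0],
  [1,[0,0,0],0],
])

```text
t: 16.48
tool_pos: [0.5503, 0.2762, 0.2912]
tool_rot: [-1.57, 0.0, -1.617]
contact_force: [0.8, 0.0, -1.9]
width: 0.23
```

>>> servo_tool([
  [1,[0,0,-0.002],0],
  [1,[0,0,0],0],
  [1,[-0.012,0.0006,0],0],
  [1,[-0.018,0.001,0],0],
  [1,[-0.018,0.001,0],0],
])

```text
t: 17.1
tool_pos: [0.501, 0.2788, 0.2886]
tool_rot: [-1.571, 0.0, -1.617]
contact_force: [-0.1, 0.4, -2.7]
width: 0.23
```

>>> servo_tool([
  [1,[-0.018,0.001,0],0],
  [1,[-0.018,0.0008,0],0],
  [1,[-0.018,0.0008,0],0],
  [1,[-0.018,0.0008,0],0],
])

```text
t: 17.6
tool_pos: [0.4291, 0.2822, 0.2889]
tool_rot: [-1.571, 0.0, -1.617]
contact_force: [1.0, 0.2, -2.2]
width: 0.236
```

>>> servo_tool([
  [1,[-0.018,0.0008,0],0],
  [1,[-0.014,0.0006,0],0],
  [1,[0,0,0],0],
  [1,[0,0,0],0],
])

```text
t: 18.1
tool_pos: [0.3987, 0.2836, 0.2888]
tool_rot: [-1.57, 0.0, -1.617]
contact_force: [-0.1, 0.4, -2.8]
width: 0.229
```

>>> servo_tool([
  [1,[0,0,0.03],0],
  [1,[0,0,0.03],0],
  [1,[0.05,-0.027,0],0],
  [1,[0.05,-0.027,0],0],
  [1,[0.05,-0.028,0],0],
])

```text
t: 18.73
tool_pos: [0.5502, 0.2006, 0.3488]
tool_rot: [-1.57, 0.0, -1.617]
contact_force: [1.2, 0.2, -0.8]
width: 0.234
```

>>> servo_tool([
  [1,[0,0,0],0],
  [1,[0,0,0],0],
])

```text
t: 18.98
tool_pos: [0.5481, 0.2013, 0.3481]
tool_rot: [-1.572, -0.0, -1.618]
contact_force: [-0.5, 0.2, -2.7]
width: 0.234
```

```bash
python3 - <<'E'
from h import *
C,im=look("wrist","w8"); s=status.state(); print(np.array(s["tool_pos"]),np.array(s["tool_rot"]),s["width"])
C,im=look("top","t4"); H=hsv(im)
for a,c,r in blobs(cv2.inRange(H,(5,90,50),(35,255,255)),40,1000): print(a,c,r[1],r[2],plane(C,c,.06)[0])
E
```

```text
[0.5475 0.2021 0.3482] [-1.5726  0.0003 -1.6162] 0.23438450864695776
447 [428.9463 244.9485] (26.0, 18.0) 90.0 [ 0.5853 -0.2706  0.06  ]
417 [396.94   247.1775] (26.0, 16.0) 90.0 [ 0.5813 -0.1884  0.06  ]
93 [246.6129 263.5591] (10.0, 10.0) 90.0 [0.5471 0.1981 0.06  ]
120 [248.1 295.7] (6.51857328414917, 21.27589988708496) 5.19442892074585 [0.4651 0.1952 0.06  ]
111 [261.3964 298.1441] (5.206331729888916, 21.042255401611328) 12.52880573272705 [0.4582 0.1613 0.06  ]
132 [214.9621 332.1439] (6.29459810256958, 20.540266036987305) 6.34019136428833 [0.3747 0.2805 0.06  ]
108 [231.0833 331.8056] (5.158711910247803, 20.19108772277832) 3.1798300743103027 [0.3747 0.2394 0.06  ]
```

View pics/w8.png

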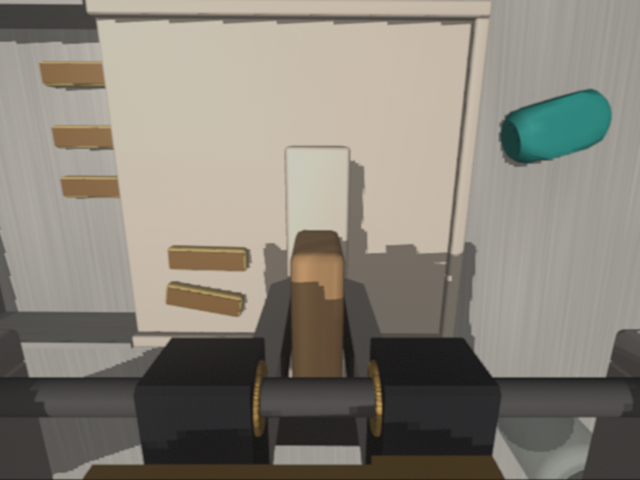

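Three offcuts are in the pan (left edge, px ~(80,73), (85,135), (90,187)). Two remain at (207,258) and (205,298), so I'll sweep the right half now.

>>> servo_tool([
  [1,[0,0.002,-0.03],0],
  [1,[0,0,-0.027],0],
  [1,[0,0,0],0],
  [1,[0,0,-0.0025],0],
  [1,[0,0,0],0],
])

```text
t: 19.7
tool_pos: [0.5484, 0.2039, 0.2901]
tool_rot: [-1.57, 0.001, -1.616]
contact_force: [-0.5, -0.5, -2.3]
width: 0.233
```

>>> servo_tool([
  [1,[-0.012,0.0006,0],0],
  [1,[-0.018,0.0009,0],0],
  [1,[-0.018,0.0009,0],0],
  [1,[-0.018,0.0009,0],0],
  [1,[-0.018,0.0009,0],0],
])

```text
t: 20.32
tool_pos: [0.463, 0.2079, 0.2897]
tool_rot: [-1.571, 0.001, -1.617]
contact_force: [0.7, 0.4, -2.0]
width: 0.234
```

>>> servo_tool([
  [1,[-0.018,0.0009,0],0],
  [1,[-0.018,0.0009,0],0],
  [1,[-0.018,0.0009,0],0],
  [1,[-0.014,0.0007,0],0],
  [1,[0,0,0],0],
])

```text
t: 20.95
tool_pos: [0.3951, 0.2113, 0.2894]
tool_rot: [-1.572, 0.0, -1.616]
contact_force: [0.1, -1.0, -1.8]
width: 0.234
```

>>> servo_tool([
  [1,[0,0,0],0],
  [1,[0,0,0.03],0],
  [1,[0,0,0.03],0],
  [1,[0.05,0,0],0],
  [1,[0.05,0,0],0],
])

```text
t: 21.58
tool_pos: [0.4979, 0.2115, 0.3499]
tool_rot: [-1.569, 0.001, -1.616]
contact_force: [1.0, -0.1, -2.2]
width: 0.23
```

>>> servo_tool([
  [1,[0.04,0,0],0],
  [1,[0,0,0],0],
  [1,[0,0,0],0],
])

```text
t: 21.95
tool_pos: [0.5358, 0.2108, 0.3486]
tool_rot: [-1.573, -0.001, -1.617]
contact_force: [0.4, -1.1, -2.5]
width: 0.23
```

```bash
python3 - <<'E'
from h import *
C,im=look("wrist","w9"); s=status.state(); print(np.array(s["tool_pos"]),np.array(s["tool_rot"]),s["width"])
H=hsv(im)
for a,c,r in blobs(cv2.inRange(H,(5,90,50),(35,255,255)),150): print("w",a,c,r[1],r[2],plane(C,c,.02)[0])
C,im=look("top","t5"); H=hsv(im)
for a,c,r in blobs(cv2.inRange(H,(5,90,50),(35,255,255)),30,1000): print(a,c,r[1],r[2],plane(C,c,.02)[0])
E
```

```text
[0.5354 0.2111 0.3487] [-1.5727 -0.0004 -1.6168] 0.23352206691617192
w 1442 [91.5458 85.7316] (62.99999237060547, 22.999996185302734) -0.0 [0.3667 0.3354 0.02  ]
w 1208 [101.1391 147.726 ] (21.0, 60.0) 90.0 [0.3648 0.2891 0.02  ]
w 1132 [108.0141 196.5451] (20.0, 58.0) 90.0 [0.3627 0.2497 0.02  ]
w 7238 [316.9485 305.2245] (145.0, 52.0) 90.0 [0.5321 0.1435 0.02  ]
w 970 [117.4907 252.999 ] (53.0, 18.0) 0.0 [0.3613 0.2005 0.02  ]
w 883 [123.3533 293.5277] (49.99999237060547, 16.999996185302734) -0.0 [0.3594 0.1626 0.02  ]
w 660 [257.9742 399.5591] (12.928010940551758, 76.22224426269531) 2.337306022644043 [0.4702 0.046  0.02  ]
w 679 [375.9426 398.4315] (76.21940612792969, 13.535184860229492) 86.69812774658203 [0.5851 0.0423 0.02  ]
w 6844 [315.2728 469.6911] (22.0, 417.0) 90.0 [ 0.522  -0.0418  0.02  ]
443 [428.912  244.9639] (26.0, 18.0) 90.0 [ 0.5869 -0.2801  0.02  ]
417 [396.94   247.1775] (26.0, 16.0) 90.0 [ 0.5827 -0.1951  0.02  ]
99 [242.6667 268.7778] (10.0, 11.0) 90.0 [0.5338 0.2154 0.02  ]
106 [215.5472 331.9151] (20.0, 5.0) 90.0 [0.3695 0.2884 0.02  ]
109 [231.055  331.8807] (5.167538166046143, 20.200376510620117) 3.3664605617523193 [0.3688 0.2476 0.02  ]
101 [249.9208 332.5644] (19.0, 5.0) 90.0 [0.3661 0.198  0.02  ]
103 [264.6214 333.0194] (20.0, 5.0) 90.0 [0.3642 0.1593 0.02  ]
```

View pics/w9.png

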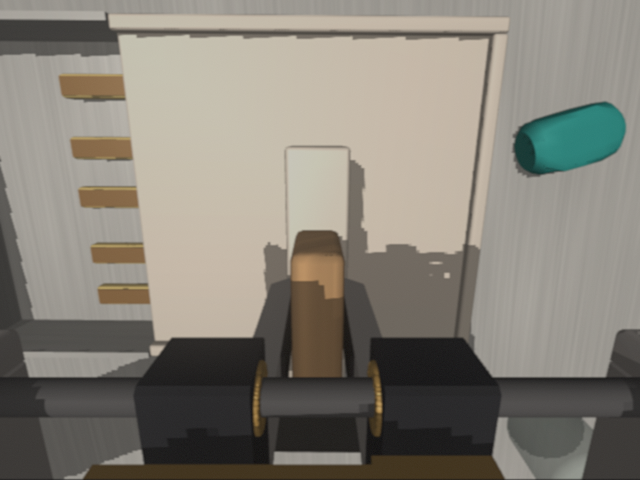

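All five offcuts are in the pan (px ~(92,86), (101,148), (108,197), (117,253), (123,294)) and the board is clear. Taking the scraper back to its mat.

>>> servo_tool([
  [1,[-0.003,-0.025,0],0.165],
  [1,[-0.003,-0.025,0],0.165],
  [1,[-0.003,-0.025,0],0.165],
  [1,[-0.003,-0.025,0],0.165],
  [1,[-0.003,-0.025,0],0.165],
])

```text
t: 22.68
tool_pos: [0.5203, 0.0858, 0.3494]
tool_rot: [-1.571, 0.0, -0.785]
contact_force: [0.2, -0.6, -3.1]
width: 0.228
```

>>> servo_tool([
  [1,[-0.002,-0.025,0],0.165],
  [1,[-0.002,-0.025,0],0.165],
  [1,[-0.002,-0.025,0],0.165],
  [1,[-0.002,-0.02,0],0.158],
  [1,[0,0,0],0],
])

```text
t: 23.3
tool_pos: [0.5125, -0.0102, 0.3494]
tool_rot: [-1.571, 0.0, -0.143]
contact_force: [-1.0, 0.2, -3.2]
width: 0.231
```

>>> servo_tool([
  [1,[0,0,0],0],
  [1,[0,0,0],0],
])

```text
t: 23.55
tool_pos: [0.5132, -0.0074, 0.3492]
tool_rot: [-1.57, -0.0, -0.138]
contact_force: [-0.0, -0.4, -2.1]
width: 0.228
```

```bash
python3 - <<'E'
from h import *
C,im=look("wrist","w10"); s=status.state(); print(np.array(s["tool_pos"]),np.array(s["tool_rot"]),s["width"])
import json; json.dump([C[0].tolist(),C[1].tolist()],open("w10.json","w"))
C9=json.load(open("w7.json"))
H=hsv(im); m=((H[...,2]<60)).astype(np.uint8); m[:60]=0;m[330:]=0
for a,c,r in blobs(m,500): print(a,c,r)
cv2.imwrite("pics/c5.png",im[60:340,200:440,::-1].repeat(2,0).repeat(2,1))
E
```

```text
[ 0.5132 -0.0076  0.3492] [-1.5705  0.0001 -0.138 ] 0.22951023980054058
637 [  8.4097 139.3611] ((8.5, 137.5), (67.0, 17.0), 90.0)
```

View pics/c5.png

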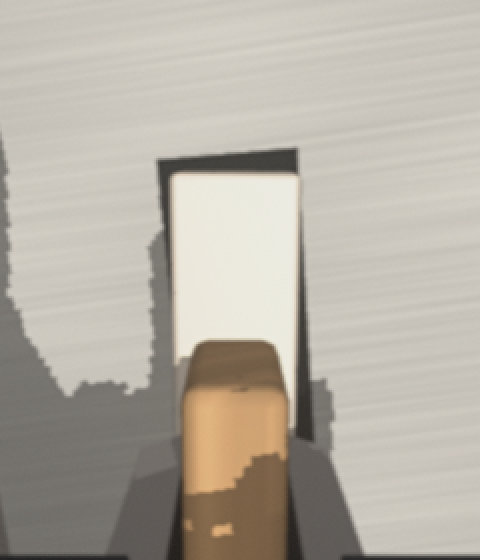

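Scraper is upright over the mat and back at its original pose within 1.5 mm. Lowering it.

>>> servo_tool([
  [1,[-0.001,-0.001,-0.04],0],
  [1,[0,0,-0.04],0],
  [1,[0,0,-0.02],0],
  [1,[0,0,0],0],
  [1,[0,0,-0.005],0],
])

```text
t: 24.22
tool_pos: [0.5129, -0.0094, 0.245]
tool_rot: [-1.57, -0.002, -0.138]
contact_force: [0.0, 0.2, -1.7]
width: 0.231
```

>>> servo_tool([
  [1,[0,0,0],0],
  [1,[0,0,-0.002],0],
  [1,[0,0,0],0],
  [1,[0,0,0],0],
])

```text
t: 24.72
tool_pos: [0.5123, -0.0099, 0.2424]
tool_rot: [-1.571, -0.0, -0.139]
contact_force: [0.0, 0.9, -1.8]
width: 0.233
```

>>> servo_tool([
  [1,[0,0,-0.0015],0],
  [1,[0,0,0],0],
  [1,[0,0,0],0],
])

```text
t: 25.1
tool_pos: [0.5123, -0.0099, 0.2417]
tool_rot: [-1.571, -0.001, -0.139]
contact_force: [-2.5, 0.7, 8.2]
width: 0.228
```

>>> servo_tool([
  [0.7,[0,0,0],0],
  [0.5,[0,0,0],0],
  [0.5,[0,0,0],0],
  [0.5,[0,0,0.03],0],
  [0.5,[0,0,0.05],0],
], newtons=20)

```text
t: 25.72
tool_pos: [0.5117, -0.0098, 0.3202]
tool_rot: [-1.571, 0.004, -0.139]
contact_force: [0.8, -0.8, 0.0]
width: 0.503
```

>>> servo_tool([
  [0.5,[0,0,0.04],0.05],
  [0.5,[-0.05,-0.03,0],0.05],
  [0.5,[-0.05,-0.03,0],0],
  [0.5,[0,-0.055,0],0],
  [0.5,[0,-0.055,0],0],
])

```text
t: 26.35
tool_pos: [0.4118, -0.1809, 0.361]
tool_rot: [-1.571, -0.001, -0.038]
contact_force: [0.6, -0.3, -0.4]
width: 0.499
```

>>> servo_tool([
  [0.5,[0,-0.02,0],0],
  [0.5,[0,0,0],0],
  [0.5,[0,0,0],0],
  [0.5,[0,0,0],0],
])

```text
t: 26.85
tool_pos: [0.4124, -0.1984, 0.3607]
tool_rot: [-1.57, 0.0, -0.036]
contact_force: [1.2, -0.6, 0.4]
width: 0.501
```

```bash
python3 - <<'E'
from h import *
C,im=look("wrist","w11"); s=status.state(); print(np.array(s["tool_pos"]),np.array(s["tool_rot"]),s["width"])
import json; json.dump([C[0].tolist(),C[1].tolist()],open("w11.json","w"))
Ct,t=look("top","t6"); look("scene","s6"); H=hsv(t)
for a,c,r in blobs(cv2.inRange(H,(5,90,50),(35,255,255)),30,1000): print(a,c,r[1],r[2],plane(Ct,c,.08)[0])
E
```

```text
[ 0.4125 -0.1986  0.3607] [-1.5704  0.0001 -0.0365] 0.5035698382095608
452 [428.9115 245.0575] (26.0, 18.0) 90.0 [ 0.5843 -0.2658  0.08  ]
419 [396.9642 247.1718] (26.0, 16.0) 90.0 [ 0.5806 -0.1851  0.08  ]
209 [328.3923 274.6172] (8.061501502990723, 26.393136978149414) 6.340191841125488 [ 0.5151 -0.0107  0.08  ]
113 [197.9381 331.3363] (5.177398204803467, 21.146242141723633) 3.5763344764709473 [0.3804 0.3183 0.08  ]
107 [215.5701 331.9346] (20.0, 5.0) 90.0 [0.378  0.2742 0.08  ]
108 [231.0833 331.8056] (5.158711910247803, 20.19108772277832) 3.1798300743103027 [0.3776 0.2354 0.08  ]
100 [249.95 332.47] (19.0, 5.0) 90.0 [0.375  0.1882 0.08  ]
106 [264.5943 333.    ] (20.0, 5.0) 90.0 [0.373  0.1517 0.08  ]
```

View pics/w11.png

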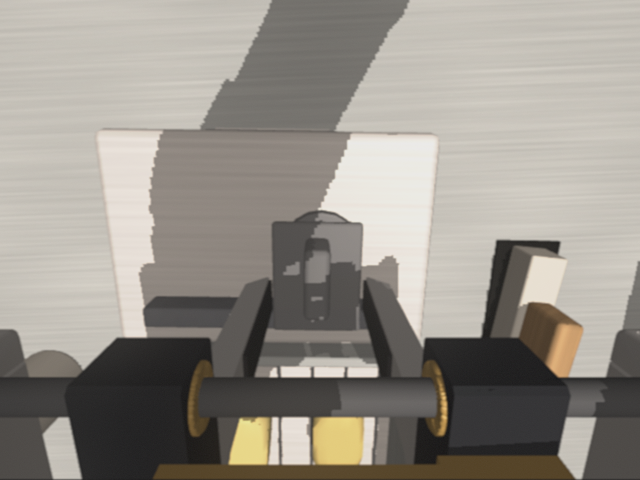

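Scraper is back at its original top-view pixel and angle, with the potatoes in the hopper and all five offcuts in the pan. In the wrist view the tab plate is at px (317,275), the lug at about (317,265), and the round button rim shows under the plate at (322,213). Now to measure the cutter and lug.

```bash
python3 - <<'E'
from h import *
import json; C=[np.array(a) for a in json.load(open("w11.json"))]
W=plane(C,[(98,131),(437,134)],.1); print("deck near",W, fit2([[-.18,-.11],[-.18,.11]],W))
P=plane(C,[(272,222),(362,223),(272,328),(362,329)],.1295); print("plate",P,P.mean(0))
L=plane(C,[(304,240),(329,240)],.1595); print("lug near end",L)
for c,y in((np.array([.508,-.231]),-.045),):
    c_,s_=np.cos(y),np.sin(y); Q=np.array([[c_,-s_],[s_,c_]])
    for l in([-.1,.035],[-.12,.035],[-.08,.035],[-.105,.035]): print(l,c+Q@l,proj(C,[*(c+Q@l),.1595]))
im=cv2.imread("pics/w11.png",0); np.set_printoptions(linewidth=250)
print(im[225:335:6,290:346:3])
E
```

```text
deck near [[ 0.3249 -0.3315  0.1   ]
 [ 0.3341 -0.1213  0.1   ]] (array([ 0.5093, -0.2343]), np.float64(-0.04342250046164029), array([0.0048, 0.0048]))
plate [[ 0.38   -0.2236  0.1295]
 [ 0.3824 -0.1715  0.1295]
 [ 0.448  -0.2282  0.1295]
 [ 0.4506 -0.1717  0.1295]] [ 0.4152 -0.1987  0.1295]
lug near end [[ 0.3835 -0.2042  0.1595]
 [ 0.3839 -0.1916  0.1595]]
[-0.1, 0.035] [ 0.4097 -0.1915] [[330.3655 287.623 ]]
[-0.12, 0.035] [ 0.3897 -0.1906] [[331.1374 250.9561]]
[-0.08, 0.035] [ 0.4297 -0.1924] [[329.6346 322.3429]]
[-0.105, 0.035] [ 0.4047 -0.1913] [[330.5545 278.6451]]
[[ 81  82  82  81  81  81  82  81  81 107 128 132 132 132 132 133 132 132 132]
 [ 81  82  81  80  84  82  83  81 116 137 136 137 137 137 138 138 139 139 139]
 [ 81  81  81  81  82  81  80  98 115 117 125 126 135 137 137 137 138 137 138]
 [ 80  81  81  81  81  69  63  63  67  75  75  76  74 112 137 137 137 137 138]
 [ 80  80  81  81  81  63  64  67  77  80  80  80  78  91 137 136 136 138 137]
 [ 80  81  80  81  80  70  78  79 123 128 129 130 126 105 134 136 137 136 137]
 [ 80  79  96  89  78  86 117 131 132 132 134
[... 282 characters left out ...]
79  78  77  69  76  77  78  78  78  78  76  69  80  80  81  80  80]
 [ 80  79  79  78  78  70  77  79  78  78  79  78  75  69  81  79  80  80  80]
 [ 79  79  79  79  78  69  76 102 122 121 123  86  75  69  80  79  80  79  80]
 [ 79  79  77  77  77  70  77  77  76  78  77  78  73  69  79  80  81  79  80]
 [ 78  77  78  77  76  70  77  79  78  78  79  79  74  68  78  78  78  79  80]
 [ 78  78  78  78  77  71  77  78  77  78  80  78  74  74  78  77  79  79  78]
 [ 78  78  77  79  77  78  78  99  87  77  79  79  78  77  79  79  77  79  79]
 [ 78  76  77  78  78  77  77  78  78  79  79  78  78  79  78  77  79  79  80]
 [131 131 130 130 130 131 131 131 130 131 131 130 131 132 132 133 132 132 133]]
```

>>> servo_tool([
  [0.5,[-0.003,0,-0.02],-0.007],
  [0.5,[0,0,-0.005],0],
  [0.5,[0,0,0],0],
  [1,[0,0,0],0],
  [1,[0,0,0],0],
], newtons=15)

```text
t: 27.62
tool_pos: [0.4095, -0.1999, 0.3361]
tool_rot: [-1.571, -0.001, -0.046]
contact_force: [0.4, -0.1, -0.8]
width: 0.324
```

>>> servo_tool([
  [1,[0,0,0],0],
  [1,[0,0,0],0],
  [1,[0,0,0],0],
])

```text
t: 28.0
tool_pos: [0.4093, -0.1997, 0.3359]
tool_rot: [-1.571, -0.0, -0.046]
contact_force: [-0.5, 1.3, 2.7]
width: 0.147
```

```bash
python3 - <<'E'
from h import *
s=status.state(); print(np.array(s["tool_pos"]),np.array(s["tool_rot"]),s["width"]*94,np.array(s["contact_force"]))
E
```

```text
[ 0.4093 -0.1997  0.3359] [-1.5706 -0.0002 -0.0459] 13.809676571458853 [-0.5259  1.2799  2.7115]
```

>>> servo_tool([
  [1,[-0.0007,-0.015,0],0],
  [1,[-0.0007,-0.015,0],0],
  [1,[-0.0007,-0.015,0],0],
  [1,[-0.0005,-0.012,0],0],
  [1,[0,0,0],0],
])

```text
t: 28.62
tool_pos: [0.4063, -0.2595, 0.3359]
tool_rot: [-1.573, -0.001, -0.049]
contact_force: [-1.3, -1.6, 4.4]
width: 0.149
```

>>> servo_tool([
  [1,[0,-0.003,0],0],
  [1,[0,0,0],0],
  [1,[0,0,0],0],
])

```text
t: 29.0
tool_pos: [0.4064, -0.2603, 0.3358]
tool_rot: [-1.571, 0.0, -0.046]
contact_force: [-0.7, -0.2, 5.7]
width: 0.147
```

>>> servo_tool([
  [1,[0,-0.002,0],0],
  [1,[0,0,0],0],
  [1,[0,0,0],0],
])

```text
t: 29.38
tool_pos: [0.4065, -0.2611, 0.3358]
tool_rot: [-1.569, 0.001, -0.045]
contact_force: [-0.9, 3.6, 6.8]
width: 0.148
```

>>> servo_tool([
  [1,[0,-0.002,0],0],
  [1,[0,0,0],0],
  [1,[0,0,0],0],
])

```text
t: 29.75
tool_pos: [0.4067, -0.2617, 0.3358]
tool_rot: [-1.567, 0.002, -0.044]
contact_force: [-0.2, 7.3, 9.5]
width: 0.148
```

>>> servo_tool([
  [1,[0,-0.001,0],0],
  [1,[0,0,0],0],
  [1,[0,0,0],0],
])

```text
t: 30.12
tool_pos: [0.4067, -0.262, 0.3358]
tool_rot: [-1.566, 0.002, -0.044]
contact_force: [-0.8, 9.2, 11.3]
width: 0.151
```

Force rises to 9 N with no further travel, so the tab is at its far stop. Releasing, then moving over to the button with fingers closed.

>>> servo_tool([
  [1,[0,0.002,0],0],
  [1,[0,0,0],0],
  [0.6,[0,0,0],0],
  [0.6,[0,0,0],0],
  [0.6,[0,0,0],0],
])

```text
t: 30.75
tool_pos: [0.4065, -0.2631, 0.3354]
tool_rot: [-1.571, 0.0, -0.046]
contact_force: [-0.0, 0.4, 0.2]
width: 0.393
```

>>> servo_tool([
  [0.6,[0,0,0.03],0],
  [0.6,[0,0,0.02],0],
  [1,[0,0.03,0],0],
  [1,[-0.001,0.036,0],0],
  [1,[0,0,0],0],
])

```text
t: 31.38
tool_pos: [0.4056, -0.1948, 0.3857]
tool_rot: [-1.57, 0.001, -0.042]
contact_force: [0.5, -1.3, 0.7]
width: 0.118
```

>>> servo_tool([
  [1,[0,0,0],0],
  [1,[0,0,0],0],
  [1,[0,0,0],0],
])

```text
t: 31.75
tool_pos: [0.4056, -0.1976, 0.3856]
tool_rot: [-1.571, 0.0, -0.047]
contact_force: [-0.0, 0.3, -0.0]
width: 0.002
```

```bash
python3 - <<'E'
from h import *
C,im=look("wrist","w12"); s=status.state(); print(np.array(s["tool_pos"]),np.array(s["tool_rot"]),s["width"]*94,np.array(s["contact_force"]))
import json; json.dump([C[0].tolist(),C[1].tolist()],open("w12.json","w"))
print(proj(C,[[.405,-.1963,.118],[.4057,-.1963+.018,.118],[.4057,-.1963-.018,.118],[.387,-.1963,.118]]))
cv2.imwrite("pics/c6.png",im[100:340,200:440,::-1].repeat(2,0).repeat(2,1))
E
```

```text
[ 0.4056 -0.1975  0.3856] [-1.5709  0.0002 -0.047 ] 0.6914892045809644 [-0.0225 -1.2173  0.4835]
[[319.525  254.2381]
 [345.3938 254.0775]
 [293.7937 256.3144]
 [318.3658 229.0999]]
```

View pics/c6.png

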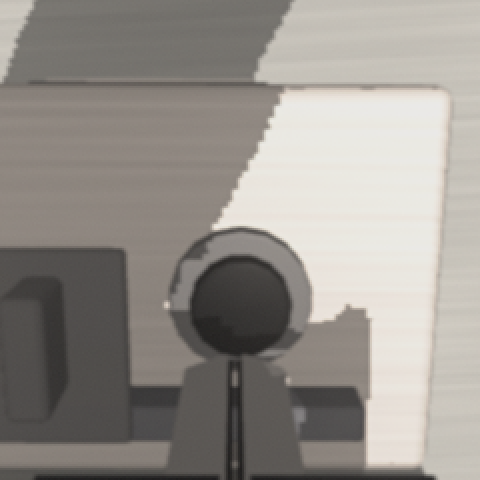

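The tab is fully aside: plate in the crop at left, black button exposed at px (320,252) directly under the closed fingertips. Pressing now.

>>> servo_tool([
  [1,[-0.001,0.001,-0.03],0],
  [1,[0,0,-0.03],0],
  [1,[0,0,0],0],
  [1,[0,0,-0.006],0],
  [1,[0,0,0],0],
])

```text
t: 32.42
tool_pos: [0.405, -0.1961, 0.3204]
tool_rot: [-1.571, -0.001, -0.046]
contact_force: [-0.4, -1.3, 1.7]
width: 0.004
```

>>> servo_tool([
  [1,[0,0,-0.004],0],
  [1,[0,0,0],0],
  [1,[0,0,-0.003],0],
  [1,[0,0,0],0],
])

```text
t: 32.92
tool_pos: [0.405, -0.1961, 0.315]
tool_rot: [-1.572, -0.002, -0.046]
contact_force: [-4.5, 2.0, 27.5]
width: 0.008
```

27 N with no further travel means the button has bottomed out. Letting it up, then going back to the tab.

>>> servo_tool([
  [1,[0,0,0],0],
  [1,[0,0,0.01],0],
  [1,[0,0,0.03],0],
  [1,[0,0,0.03],0],
  [1,[0,0,0],0],
])

```text
t: 33.55
tool_pos: [0.4051, -0.1959, 0.3842]
tool_rot: [-1.572, -0.004, -0.046]
contact_force: [0.2, 0.5, -0.1]
width: 0.002
```

>>> servo_tool([
  [0.6,[0,0,0],0],
  [0.6,[0.001,-0.033,0],0],
  [0.6,[0,-0.033,0],0],
  [0.6,[0,0,0],0],
  [0.6,[0,0,0],0],
])

```text
t: 34.17
tool_pos: [0.4053, -0.261, 0.3816]
tool_rot: [-1.569, 0.002, -0.046]
contact_force: [-0.6, -0.3, 0.1]
width: 0.4
```

```bash
python3 - <<'E'
from h import *
C,im=look("wrist","w13"); s=status.state(); print(np.array(s["tool_pos"]),np.array(s["tool_rot"]),s["width"]*94,np.array(s["contact_force"]))
_,t=look("top","t7"); H=hsv(t)
for a,c,r in blobs(cv2.inRange(H,(5,90,50),(35,255,255)),30,1000): print(a,c)
print(proj(C,[[.4065,-.262,.1595],[.4045,-.1958,.118]]))
g=cv2.cvtColor(im,cv2.COLOR_RGB2GRAY)
for r in (235,250,265,280): print(r,g[r,280:360:3])
E
```

```text
[ 0.4055 -0.2607  0.3819] [-1.5692  0.0018 -0.0445] 37.45076183239981 [-0.0356  0.9764  0.0884]
445 [428.9169 244.9101]
419 [396.9379 247.2267]
210 [328.4429 274.6762]
113 [197.9381 331.3363]
107 [215.5701 331.9346]
109 [231.055  331.8807]
101 [249.9208 332.5644]
103 [264.6117 332.9903]
[[315.3047 281.3361]
 [412.0213 252.5262]]
235 [ 79  80  80  80  80  79  79  79  80  80  77  78  77  77  76  81  80  81
  81  82  82  91 112 135 136 134 157]
250 [ 79  80  80  80  79  79  80  79  76  70  76  78  77  78  77  76  81 136
 134 135 136 134 135 135 134 131 185]
265 [ 78  80  79  79  79  78  77  78  74  71  78  79  79  79  79  78  72  80
  80  79  88 120 102 133 133 129 122]
280 [57 78 78 78 78 79 78 79 76 70 78 79 79 79 78 75 68 79 79 80 79 80 81 79
 79 53 86]
```

>>> servo_tool([
  [0.6,[0,-0.001,-0.03],0],
  [0.6,[0,0,-0.016],0],
  [0.6,[0,0,0],0],
  [1,[0,0,0],0],
  [1,[0,0,0],0],
])

```text
t: 34.9
tool_pos: [0.4059, -0.2628, 0.3374]
tool_rot: [-1.571, -0.001, -0.046]
contact_force: [-0.6, -0.2, 0.1]
width: 0.225
```

>>> servo_tool([
  [1,[0,0,0],0],
  [1,[0,0,0],0],
  [1,[0.0007,0.015,0],0],
  [1,[0.0007,0.015,0],0],
  [1,[0.0007,0.015,0],0],
])

```text
t: 35.52
tool_pos: [0.4081, -0.2171, 0.3373]
tool_rot: [-1.572, -0.002, -0.046]
contact_force: [-0.1, -1.8, 6.0]
width: 0.148
```

>>> servo_tool([
  [1,[0.0007,0.014,0],0],
  [1,[0.0003,0.005,0],0],
  [1,[0,0,0],0],
  [1,[0,0,0],0],
])

```text
t: 36.02
tool_pos: [0.4092, -0.1973, 0.3373]
tool_rot: [-1.57, -0.001, -0.045]
contact_force: [-0.8, 0.8, 7.7]
width: 0.148
```

>>> servo_tool([
  [1,[0,0.002,0],0],
  [1,[0,0,0],0],
  [1,[0,0,0],0],
])

```text
t: 36.4
tool_pos: [0.4091, -0.196, 0.3373]
tool_rot: [-1.571, -0.002, -0.045]
contact_force: [-0.5, -0.9, 6.6]
width: 0.147
```

>>> servo_tool([
  [1,[0,0.002,0],0],
  [1,[0,0,0],0],
  [1,[0,0,0],0],
])

```text
t: 36.78
tool_pos: [0.4091, -0.1952, 0.3373]
tool_rot: [-1.573, -0.002, -0.046]
contact_force: [-0.8, -4.5, 5.1]
width: 0.146
```

>>> servo_tool([
  [1,[0,0.002,0],0],
  [1,[0,0,0],0],
  [1,[0,0,0],0],
])

```text
t: 37.15
tool_pos: [0.409, -0.1947, 0.3373]
tool_rot: [-1.575, -0.003, -0.047]
contact_force: [-0.4, -9.9, 2.2]
width: 0.145
```

>>> servo_tool([
  [1,[0,-0.003,0],0],
  [1,[0,0,0],0],
  [0.6,[0,0,0],0],
  [0.6,[0,0,0],0],
  [0.6,[0,0,0],0],
])

```text
t: 37.78
tool_pos: [0.4086, -0.1953, 0.3364]
tool_rot: [-1.57, 0.001, -0.045]
contact_force: [-0.5, -0.5, 0.0]
width: 0.39
```

>>> servo_tool([
  [0.6,[0,0,0.04],0],
  [0.6,[0,0,0.05],0],
  [0.6,[0,0,0],0],
  [0.6,[0,0,0],0],
  [0.6,[0,0,0],0],
])

```text
t: 38.4
tool_pos: [0.4083, -0.1956, 0.4255]
tool_rot: [-1.57, 0.003, -0.046]
contact_force: [0.5, -0.1, 0.4]
width: 0.398
```

```bash
python3 - <<'E'
from h import *
C,im=look("wrist","w14"); s=status.state(); print(s["t"],np.array(s["tool_pos"]),s["width"]*94,np.array(s["contact_force"]))
g=cv2.cvtColor(im,cv2.COLOR_RGB2GRAY).astype(int)
print(proj(C,[[.409,-.1952,.1595],[.4045,-.1958,.118]]))
_,t=look("top","t8"); H=hsv(t); look("scene","s8")
for a,c,r in blobs(cv2.inRange(H,(5,90,50),(35,255,255)),30,1000): print(a,c,r[1],r[2])
t0=cv2.imread("pics/top0.png").astype(int); d=np.abs(t[:,:,::-1].astype(int)-t0).max(2)>45
for a,c,r in blobs(d,25): print("diff",a,c,r[1])
# tab plate columns: dark cutter plate mid row in top (before/after)
m=(cv2.cvtColor(t,cv2.COLOR_RGB2GRAY)<110).astype(np.uint8); m0=(cv2.imread("pics/top0.png",0)<110).astype(np.uint8)
for q in (m0,m):
    for r in (312,320): print(r,np.where(q[r,380:460])[0]+380)
E
```

```text
38.45 [ 0.4084 -0.1956  0.4255] 37.54896207206915 [-0.9424 -0.9051 -0.1555]
[[317.7776 257.73  ]
 [316.6896 236.6722]]
453 [428.9647 245.1082] (26.0, 18.0) 90.0
418 [396.9569 247.2033] (26.0, 16.0) 90.0
209 [328.3971 274.7081] (7.938222408294678, 26.543434143066406) 7.125016689300537
113 [197.9381 331.3363] (5.177398204803467, 21.146242141723633) 3.5763344764709473
106 [215.5472 331.9151] (20.0, 5.0) 90.0
109 [231.055  331.8807] (5.167538166046143, 20.200376510620117) 3.3664605617523193
102 [249.8922 332.6275] (19.0, 5.0) 90.0
103 [264.5534 333.0388] (20.0, 5.0) 90.0
diff 1144 [433.7019 259.5524] (38.04592514038086, 47.87801742553711)
diff 409 [396.2274 246.8289] (27.0, 16.0)
diff 525 [231.1429 248.2914] (28.0, 20.0)
diff 549 [202.3752 250.7049] (27.0, 21.0)
diff 186 [196.4624 291.5215] (23.0, 8.0)
diff 177 [213.322  292.2655] (7.694681644439697, 23.29778480529785)
diff 169 [228.0118 290.9231] (7.356912612915039, 23.229305267333984)
diff 165 [247.8606 295.1576] (7.069979667663574, 23.44256591796875)
diff 115 [392.9826 290.0261] (11.0, 11.0)
diff 16433 [449.1616 386.709 ] (162.8532562
[... 509 characters left out ...]
 410 411 412 413 414
 415 416 417 418]
320 [395 396 397 398 399 400 401 402 403 404 405 406 407 408 409 410 411 412
 413 414 415 416 417 418]
312 [386 387 388 396 397 398 399 400 401 402 403 404 405 406 407 408 409 410
 411 412 413 414 415 416 417 418 419 420 421 422 423 424 425 426 427 428
 429 430 431 432 433 434 435 436 437 438 439 440 441 442 443 444 445 446
 447 448 449 450]
320 [383 384 385 386 387 388 389 390 391 392 393 394 395 396 397 398 399 400
 401 402 403 404 405 406 407 408 409 410 411 412 413 414 415 416 417 418
 419 420 421 422 423 424 425 426 427 428 429 430 431 432 433 434 435 436
 437 438 439 440 441 442 443 444 445 446 447 448 449 450 451 452 453 454
 455 456 457 458 459]
```

```bash
python3 - <<'E'
from station import workorder, status
print(status.state()["t"], workorder.finish_job())
E
```

```text
the job is handed in; nothing more can be done
38.55 None
```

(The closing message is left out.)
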